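Prop the sprung catch, clear the cartridges, lock the carrier

ROBOT

A 6-joint arm with a two-finger parallel gripper is mounted at the origin on the work surface. World frame = base frame: x ahead of the robot, y to its left, z up, the work surface at z = 0. Lengths are in m, angles in rad, forces in N, time in s.
With the tool pointing down it reaches from about 0.325 to 0.9 m from the base axis. Payload 6.1 kg.
Tool frame: the origin (TCP) lies midway between the tips of the shut fingers; the grasp point (between the pads) lies 19 mm behind it; z points along the fingers, y is the direction in which the jaws open and shut (so a half turn about z gives the same grasp; the last joint's range is limited). The gripper opens to 85 mm and grips with 20 to 120 N. Pads are 22 mm wide; open, the fingers measure 114 mm over their backs; the gripper's body (76 mm by 85 mm) begins 54 mm behind the grasp point. The pads swing forward as they close: fully open they stand 13 mm farther back than shut.
Start: joints at [-1.445, 0.22, 1.526, -0, 1.395, -0.126], TCP at [0.156, -0.605, 0.231] pointing down, gripper open.
Joint ranges: [-2.98, 2.98], [-0.91, 2.08], [0.09, 2.57], [-1.24, 4.39], [0.2, 2.65], [-2.68, 2.68]. Speed limits (rad/s): [2.57, 2.57, 3.01, 3.14, 3.14, 3.14].

INTERFACE

Orientations are given as a unit quaternion [w, x, y, z].
In Python, from cell import ctrl gives the robot as it stands.
- The arm moves only by the tool send_rows, never from a script. Its argument "plan" is a list of rows, each a list of 2 entries, a list of its own where there are three numbers: the shift along the world's x, y, z as a fraction of full scale, then the turn, a rotation vector about the world's x, y, z as a fraction of full scale. In form: [[[dx, dy, dz], [ax, ay, az]], ...]. A call has 1 to 12 rows; each row is the pose to reach, as a shift and turn from the pose commanded when the call began; what a row does not reach only later rows make up. Full scale, the value 1, is 300 mm for a shift and 30 degrees for a turn. A row lasts 1/8 s, in which the tool goes at most 62.5 mm and 10.7 degrees, less where a joint would pass 70% of its speed; a pose out of reach is approached as far as the arm can. A call with a number of a shift or a turn outside -1 to 1 is refused whole. A call with a gripper value outside its range is refused whole. "hand" is the opening, from -1 (shut) to 1 (fully open), set as the call begins (left out, the last holds). The fingers move at their own pace and stop on an object; "newtons" is the grip in N (left out, the last holds). Time passes only in rows, so rows that repeat a pose let the fingers close. It gives the time, the measured TCP pose, the force and the opening at its end, in the units of the state.
- ctrl.state(): the state, without advancing time (a new reading comes with each control period).
- ctrl.grab_frame(name): name is "scene" or "top" or "wrist"; returns a dict with "img" (420x560x3 uint8, blue, green, red), "z_map" (420x560 float32, m along the optical axis (not along the pixel's ray), 0 where there is no reading), "fx", "fy", "cx", "cy" (pixels), "k1" (the pictures are not rectified: a ray, as slopes to the right and down, at radius r is drawn at 1 + k1 r^2 times it, then the intrinsics apply), "rvec" (rotation vector, rad) and "tvec" (3), from world to camera coordinates, as OpenCV has them. Camera axes: x right, y down, z forward; pixel columns grow to the right and rows downward; lengths in m; the calibration is good to about 2 mm. A picture is of the moment at which its call begins.
- ctrl.job_done(): hands the job in, once; it reports no verdict.
The state is a dict: "time_s": time; "joint_pos": joint angles; "joint_vel": joint speeds; "joint_efforts": joint torques, N m; "tcp_pos": TCP position; "orientation": TCP orientation; "ft_force": force on the tool from outside, world axes, zero at the start; "ft_torque": the same for the moment, N m; "grip_width": finger opening in m.
Only numpy, scipy, OpenCV 4.12 (cv2) and the standard library are available. Lean on these libraries where they do the work, as an engineer would, in place of code of your own. Each camera call takes 0.05 s, during which the arm holds its last target. There are 200 camera calls.

TASK

Drive the orange wedge into the lane between the guide wall and the yellow sprung catch so that it holds the catch open by itself, then lift every cartridge out of the carrier and lay it flat in the white tray. After that draw the wedge out, so that the catch snaps shut, lay the wedge back flat on the blue mat, and last push the locking rod through the three eyes of the shut catch until its handle is up against the first eye plate, and leave it there. Leave the other things on the table where they are.

Things in the scene. Friction and masses are not known exactly. Their poses are not given: they have to be found in the camera images.
- carrier: Cartridge carrier, fixed: grey deck 12 mm high, x -110 to 92, y -178 to 168 mm in this frame. Origin on the table surface; +x points away from the robot, +y left, turned by its yaw. Two aluminium saddle bars at x = -55 and 55 mm, 52 mm high, with four notches at y = -115, -61, -7, 47 mm: a cartridge lies in them along x, centre at z = 45 mm. Nothing on it is over 63 mm high
- catch (a joint): Slide (m) of the yellow sprung catch along carrier +y: 0 shut, max 0.032; spring 4.5 N shut, 7.5 N at 0.021; snaps shut when let go. A frame of two rails along y at x = -79 and 79 mm (53 to 63 mm high), their tabs over the tangs of every cartridge, and on the left a crossbar (see crossbar). The tabs clear the tangs when it is 0.014 or more open
- crossbar (a point): near end of the catch's crossbar, on its right face, 38 mm above the table; moves with the catch. The crossbar is 168 mm long along x, 12 mm thick, from 14 to 62 mm high; shut, its right face is at carrier y = 116 mm, so the lane between guide wall and crossbar is 12 mm wide (y 104 to 116)
- lane (a point): Right edge of the lane's mouth: near end of the dark guide wall at its left face, on the deck top (carrier x -90, y 104, z 12 mm). The wall is 135 mm long along carrier x, its top 45 mm high. The lane runs along carrier +x, under the catch's near rail (underside 53 mm high). Wedged well home, the wedge's handle centre is 50 mm to the near side (-x) of this point
- wedge: Prop: orange wedge with black handle, flat, 0.15 kg. Origin under the handle's middle, on its underside; +x to the thin tip. Handle x -30 to 30 mm, 30 wide, 45 high. Blade 26 high, 33 wide (y -16.5 to 16.5) to x = 80 mm, then its left (+y) face tapers to a 7 mm wide tip at x = 145; its right face is straight, at y = -16.5, and runs along the guide wall. It opens the catch 21 mm; push about 10 N
- wedge_tip (a point): middle of the wedge's thin tip, 13 mm above its underside (x 145, y -13 mm in the wedge's frame)
- wedge_mid (a point): point on the underside midway along the wedge (x 57, y 0 mm in the wedge's frame)
- mat: blue mat, fixed, 110 (x) x 220 (y) x 3 mm; origin at its centre on the table surface, axes as the world's but for its yaw. The wedge starts on it
- rod: Locking rod: red square handle 60 x 26 x 26 mm (x -30 to 30), then a steel rod 10 mm in diameter and 96 mm long, its last 12 mm tapered to 4 mm. Origin at the handle's centre, on the rod's axis (13 mm above the table when lying); +x points to the rod's tip. 0.11 kg
- rod_tip (a point): tip of the rod, x = 126 mm in the rod's frame
- eye (a point): centre of the near face of the first eye plate (carrier x -104, y -150, z 48 mm); axes as the carrier's. Three upright plates 8 mm thick, 24 wide, tops at 60 mm, each with a 14 mm square eye, in line along carrier x when the catch is shut: fixed dark ones at x = -100 and -60 mm, the yellow catch's own at x = -80 mm between them
- tray: white open tray, fixed, 180 (x) x 240 (y) mm outside, walls 5 mm thick and 25 mm high, floor 5 mm; origin under its centre on the table, axes as the world's but for its yaw
- cart0: Spindle cartridge: blue square body 72 x 26 x 26 mm with black bands and a 10 mm square steel tang, 34 mm long, on each end (140 mm overall, along its x). Origin at its centre. 0.16 kg. If present, starts in the notch at carrier y = -115 mm, its tangs under the catch's tabs; it comes out straight upwards
- cart1: Spindle cartridge: blue square body 72 x 26 x 26 mm with black bands and a 10 mm square steel tang, 34 mm long, on each end (140 mm overall, along its x). Origin at its centre. 0.16 kg. If present, starts in the notch at carrier y = -61 mm, its tangs under the catch's tabs; it comes out straight upwards
- cart2: Spindle cartridge: blue square body 72 x 26 x 26 mm with black bands and a 10 mm square steel tang, 34 mm long, on each end (140 mm overall, along its x). Origin at its centre. 0.16 kg. If present, starts in the notch at carrier y = -7 mm, its tangs under the catch's tabs; it comes out straight upwards
- cart3: Spindle cartridge: blue square body 72 x 26 x 26 mm with black bands and a 10 mm square steel tang, 34 mm long, on each end (140 mm overall, along its x). Origin at its centre. 0.16 kg. If present, starts in the notch at carrier y = 47 mm, its tangs under the catch's tabs; it comes out straight upwards
- oil: bystander, to be left alone: green oil bottle with black cap, 56 dia x 150 mm tall
- jar: bystander, to be left alone: amber jar with white lid, 60 dia x 65 mm
- collar: bystander, to be left alone: black rubber collar, 44 mm across, 30 mm high
- driver: bystander, to be left alone: yellow-handled screwdriver lying down
- hammer: bystander, to be left alone: hammer lying down
- spanner: bystander, to be left alone: steel spanner lying down
- foam: bystander, to be left alone: cream foam block 70 x 130 x 35 mm

How it is judged:
On the way, in this order (a step that is already met when the one before it is completed fails the run):
1. the wedge alone holds the catch at least 17 mm open (value of joint catch above 0.017 m and x of wedge_tip in the frame of carrier above -0.04 m and y of wedge_tip in the frame of carrier between 0.09 and 0.14 m and z of wedge_tip in the frame of carrier below 0.05 m and contact force between the fingers and wedge below 0.2 N and contact force between the arm and catch below 0.2 N), for 0.3 s.
2. every cartridge lies flat in the tray, let go (x of cart0 in the frame of tray between -0.085 and 0.085 m and y of cart0 in the frame of tray between -0.115 and 0.115 m and height (world z) of each of cart0, cart1, cart2, cart3 below 0.055 m and angle between cart0's own x axis and vertical between 1.4 and 1.74 rad and linear speed of each of cart0, cart1, cart2, cart3 below 0.02 m/s and contact force between the fingers and cart0 below 0.2 N and x of cart1 in the frame of tray between -0.085 and 0.085 m and y of cart1 in the frame of tray between -0.115 and 0.115 m and angle between cart1's own x axis and vertical between 1.4 and 1.74 rad and contact force between the fingers and cart1 below 0.2 N and x of cart2 in the frame of tray between -0.085 and 0.085 m and y of cart2 in the frame of tray between -0.115 and 0.115 m and angle between cart2's own x axis and vertical between 1.4 and 1.74 rad and contact force between the fingers and cart2 below 0.2 N and x of cart3 in the frame of tray between -0.085 and 0.085 m and y of cart3 in the frame of tray between -0.115 and 0.115 m and angle between cart3's own x axis and vertical between 1.4 and 1.74 rad and contact force between the fingers and cart3 below 0.2 N), for 0.2 s.
3. the wedge lies on the mat and the catch is shut (value of joint catch below 0.003 m and x of wedge_mid in the frame of mat between -0.055 and 0.055 m and y of wedge_mid in the frame of mat between -0.11 and 0.11 m and height (world z) of wedge below 0.02 m and angle between wedge's own z axis and vertical below 0.15 rad and linear speed of wedge below 0.02 m/s and contact force between the fingers and wedge below 0.2 N), for 0.2 s.
At the end, for the whole second after the job is handed in: Each cartridge lies level (10 deg) in the tray, centre below 55 mm; catch shut within 3 mm; wedge flat, its middle over the mat; rod through all three eyes, handle within 14 mm of the first plate, axis within 0.2 rad of the carrier's x; all at rest and let go (all of step 2 and all of step 3 and x of rod_tip in the frame of carrier above -0.05 m and y of rod_tip in the frame of carrier between -0.162 and -0.138 m and z of rod_tip in the frame of carrier between 0.036 and 0.06 m and x of rod in the frame of eye above -0.044 m and angle between the x axis of rod and the x axis of carrier, either way round below 0.2 rad and linear speed of rod below 0.02 m/s and contact force between the fingers and rod below 0.2 N); the robot touches nothing.
It fails at once if a bystander is knocked more than 60 mm from its place (distance of any of oil, jar, collar, driver, hammer, spanner, foam from where it was at the start of the episode above 0.06 m).
Of cart0, cart1, cart2, cart3 only 2 to 4 are there at a start; the rules pass over those that are not, and their reading is None.
At some moment in a run one of wedge, rod may be knocked a few centimetres aside while the robot is not near it.
Once in a run the grip may slacken for a moment while it holds something.
It also fails if it takes over 210 s, if anything falls off the work surface, if the arm or the gripper's body presses on something with over 40 N, if the wrist force passes 120 N, or if a joint passes its speed limit or range.

## Working session

There is one attempt and no reset: what is moved stays moved. The work goes in short steps, Python scripts to look and compute and a tool call to move; the robot and the scene stay as the last step left them, time stands still between calls to the robot, and variables do not carry over. Pictures are saved under pics/ and viewed, about 12 in all and at most 16, crops included, and the job is handed in when it is done.

Besides the shell and the picture viewer there is one more tool, called after "Request:" in YAML: its name, and indented under it one key for each argument. send_rows: Moves the arm, as the interface text tells. Shift numbers are shares of 300 mm and turn numbers shares of 30 degrees, none past 1 either way. Its arguments: {"type":"object","properties":{"plan":{"type":"array","items":{"type":"array"}},"hand":{"type":"number"},"newtons":{"type":"number"}},"required":["plan"]}

```bash
ls; mkdir -p pics
cat > h.py <<'E'
import numpy as np, cv2
from cell import ctrl
def grab(n):
    f=ctrl.grab_frame(n); f['R']=cv2.Rodrigues(np.array(f['rvec'],float))[0]; f['t']=np.array(f['tvec'],float).ravel(); return f
def rays(f,uv):
    uv=np.asarray(uv,float).reshape(-1,2)
    d=np.c_[(uv[:,0]-f['cx'])/f['fx'],(uv[:,1]-f['cy'])/f['fy']]; s=d.copy()
    for _ in range(20): s=d/(1+f['k1']*(s**2).sum(1,keepdims=True))
    return s
def plane(f,uv,z):
    s=rays(f,uv); D=np.c_[s,np.ones(len(s))]@f['R']; c=-f['R'].T@f['t']
    return c+D*((z-c[2])/D[:,2])[:,None]
def depth(f,uv):
    uv=np.asarray(uv).reshape(-1,2); s=rays(f,uv); z=f['z_map'][uv[:,1].astype(int),uv[:,0].astype(int)]
    return (np.c_[s,np.ones(len(s))]*z[:,None]-f['t'])@f['R']
def proj(f,P):
    p=np.asarray(P,float).reshape(-1,3)@f['R'].T+f['t']; s=p[:,:2]/p[:,2:]; s=s*(1+f['k1']*(s**2).sum(1,keepdims=True))
    return s*[f['fx'],f['fy']]+[f['cx'],f['cy']]
def cloud(f):
    v,u=np.mgrid[0:420,0:560]; return depth(f,np.c_[u.ravel(),v.ravel()]).reshape(420,560,3)
E
python3 - <<'E'
from h import *
for n in ('scene','top','wrist'):
    f=grab(n); cv2.imwrite(f'pics/{n}0.png',f['img']); np.savez(f'{n}0.npz',**f)
    print(n,f['fx'],f['cx'],f['cy'],f['k1'],-f['R'].T@f['t'],f['R'][2], (f['z_map']>0).mean())
print(ctrl.state())
E
```

```text
pics
scene 420.3932041270799 281.2033078891959 214.2056292878393 -0.009153506631201284 [0.92755752 0.39062696 0.9200335 ] [-0.33566748 -0.39529018 -0.85502808] 0.9958375850340137
top 432.3723150626925 277.73409239266584 213.35931635729239 -0.015874611085303726 [0.35108193 0.00760583 1.37633921] [ 0.17453393  0.00540421 -0.98463633] 0.9960289115646258
wrist 355.1222791565587 281.0442467481863 210.7343071738639 0.012802597785733363 [ 0.23466489 -0.58490317  0.37235843] [-0.30721788 -0.07858095 -0.94838927] 0.9959396258503401
{'time_s': 0.15, 'joint_pos': array([-1.44509748e+00,  2.21026347e-01,  1.52734124e+00, -4.16244166e-05,
        1.39466937e+00, -1.26096209e-01]), 'joint_vel': array([-0.00024406, -0.00358037, -0.0043192 ,  0.00046854,  0.00051438,
        0.00156423]), 'joint_efforts': array([ 8.08128643e-04, -4.97483325e+01, -3.89905751e+01, -2.78192147e-04,
        7.11748828e-03, -1.04820353e-05]), 'tcp_pos': array([ 0.1556425 , -0.60484455,  0.23046581]), 'orientation': array([-7.22155899e-04,  9.92084650e-01,  1.25568808e-01, -2.03441200e-05]), 'ft_force': array([-0.01798233, -0.23886886,  0.51921149]), 'ft_torque': array([ 0.01273524, -0.01420127, -0.01067856]), 'grip_width': 0.08553695781072136}
```

View pics/top0.png

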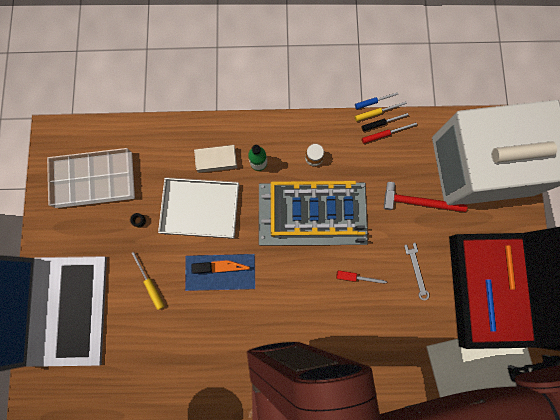

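View pics/scene0.png

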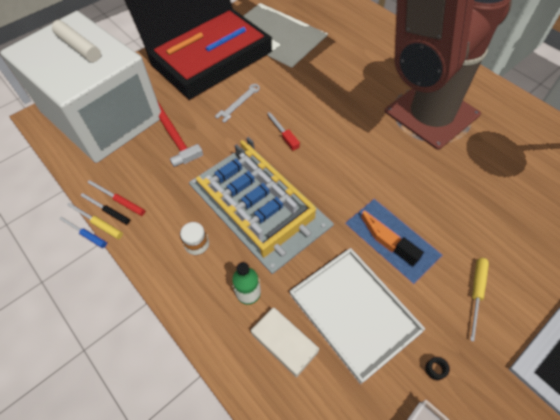

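The top view shows the carrier at about (313,212) with all four cartridges blue in it. The tray is at (200,208), the mat with the wedge (tip to the right) at (220,272), and the rod (tip to the right) at (360,277).

```bash
cat >> h.py <<'E'
def load(n): return dict(np.load(n+'.npz'))
def mask(f,name,box=None):
    h=cv2.cvtColor(f['img'],cv2.COLOR_BGR2HSV); H,S,V=[h[...,i].astype(int) for i in range(3)]
    m={'orange':(H>5)&(H<16)&(S>190)&(V>150),'yellow':(H>19)&(H<32)&(S>150)&(V>90),'blue':(H>98)&(H<118)&(S>110)&(V>40),
       'red':((H<5)|(H>174))&(S>150)&(V>90),'white':(S<40)&(V>180),'black':(V<45)}[name].astype(np.uint8)
    if box is not None:
        k=np.zeros_like(m); x0,y0,x1,y1=box; k[y0:y1,x0:x1]=1; m&=k
    return m
def big(m):
    c=max(cv2.findContours(m,0,1)[0],key=cv2.contourArea); return c
E
python3 - <<'E'
from h import *
f=load('top0'); P=cloud(f)
def rep(n,col,box):
    m=mask(f,col,box); c=big(m); k=np.zeros_like(m); cv2.drawContours(k,[c],-1,1,-1); k=(k&m)>0
    p=P[k]; r=cv2.minAreaRect(p[:,:2].astype(np.float32)); print(n,k.sum(),'z',np.percentile(p[:,2],[5,50,95]).round(3),'rect',np.round(r[0],3),np.round(r[1],3),round(r[2],1))
rep('mat','blue',(175,245,270,300)); rep('wedge','orange',(175,245,270,300)); rep('tray','white',(150,170,250,245))
rep('rod','red',(330,260,362,290)); rep('catch','yellow',(255,170,375,250))
m=mask(f,'blue',(285,190,360,230)); n,l,s,c=cv2.connectedComponentsWithStats(m)
for i in range(1,n):
    if s[i,4]>30: print('cart',c[i].round(1),np.median(P[l==i],0).round(3))
z=P[:,:,2]
k=(z>0.006)&(z<0.02); b=np.zeros_like(k); b[175:250,255:372]=1; k&=b
print('deck',cv2.minAreaRect(P[k][:,:2].astype(np.float32)))
for u,v in [(200,268),(215,267),(240,267),(345,276),(360,279),(375,280),(220,285),(250,155),(315,152),(138,220)]: print(u,v,P[v,u].round(3))
E
```

```text
mat 1756 z [-0.002  0.003  0.008] rect [0.411 0.159] [0.305 0.112] 88.4
wedge 257 z [0.024 0.029 0.033] rect [0.404 0.112] [0.231 0.042] 73.3
tray 3606 z [0.    0.005 0.023] rect [0.571 0.176] [0.495 0.249] 64.2
rod 160 z [0.02  0.026 0.031] rect [ 0.391 -0.195] [0.063 0.025] 81.9
catch 905 z [0.055 0.062 0.067] rect [ 0.538 -0.103] [0.343 0.282] 7.3
cart [348.2 207. ] [ 0.601 -0.204  0.058]
cart [296.5 208. ] [ 0.601 -0.045  0.058]
cart [331.  206.6] [ 0.602 -0.15   0.058]
cart [313.5 208.5] [ 0.598 -0.096  0.058]
cart [331.1 216.5] [ 0.571 -0.15   0.057]
deck ((0.5976892709732056, -0.09930112957954407), (0.36940014362335205, 0.24223658442497253), 88.87805938720703)
200 268 [0.421 0.255 0.055]
215 267 [0.425 0.214 0.023]
240 267 [0.425 0.138 0.003]
345 276 [ 0.39  -0.189  0.025]
360 279 [0.351 0.008 1.376]
375 280 [ 0.376 -0.283  0.018]
220 285 [0.37  0.201 0.003]
250 155 [0.76  0.096 0.104]
315 152 [ 0.777 -0.106  0.067]
138 220 [ 0.583  0.469 -0.002]
```

Request:
send_rows:
  plan:
    - [[0.8, 0.7, 0.1], [0, 0, 1]]
    - [[0.8, 0.7, 0.1], [0, 0, 1]]
    - [[0.8, 0.7, 0.1], [0, 0, 1]]
    - [[0.8, 0.7, 0.1], [0, 0, 1]]
    - [[0.8, 0.7, 0.1], [0, 0, 1]]
    - [[0.8, 0.7, 0.1], [0, 0, 1]]
    - [[0.8, 0.7, 0.1], [0, 0, 1]]

```text
time_s: 1.02
tcp_pos: [0.3958, -0.395, 0.2611]
orientation: [-0.0, 0.925, 0.379, -0.0]
ft_force: [-0.2, 0.4, -0.2]
grip_width: 0.0857
```

Request:
send_rows:
  plan:
    - [[0.1, 1, 0], [0, 0, 1]]
    - [[0.1, 1, 0], [0, 0, 1]]
    - [[0.1, 1, 0], [0, 0, 1]]
    - [[0.1, 1, 0], [0, 0, 1]]
    - [[0.1, 1, 0], [0, 0, 1]]
    - [[0.1, 1, 0], [0, 0, 1]]
    - [[0.1, 1, 0], [0, 0, 1]]

```text
time_s: 1.9
tcp_pos: [0.4255, -0.0968, 0.2612]
orientation: [0.0, 0.797, 0.604, -0.0]
ft_force: [-0.6, -0.2, -0.1]
grip_width: 0.0854
```

Request:
send_rows:
  plan:
    - [[0, 0.95, 0], [0, 0, 0.52]]
    - [[0, 0.95, 0], [0, 0, 0.52]]
    - [[0, 0.95, 0], [0, 0, 0.52]]
    - [[0, 0.95, 0], [0, 0, 0.52]]
    - [[0, 0.95, 0], [0, 0, 0.52]]
    - [[0, 0.95, 0], [0, 0, 0.52]]
    - [[0, 0.95, 0], [0, 0, 0.52]]

```text
time_s: 2.78
tcp_pos: [0.4264, 0.1879, 0.2609]
orientation: [0.0, 0.708, 0.707, -0.001]
ft_force: [-0.5, -0.6, -0.2]
grip_width: 0.0854
```

Run:
```python
from h import *
f=grab('wrist'); cv2.imwrite('pics/w1.png',f['img']); np.savez('w1.npz',**f)
P=cloud(f); m=mask(f,'orange'); c=big(m); k=np.zeros_like(m); cv2.drawContours(k,[c],-1,1,-1); k=((k&m)>0)
k=cv2.erode(k.astype(np.uint8),np.ones((3,3)))>0; p=P[k]; print(len(p),np.percentile(p[:,2],[5,50,95]).round(4))
r=cv2.minAreaRect(p[:,:2].astype(np.float32)); print(r, cv2.boxPoints(r))
s=ctrl.state(); print(s['time_s'],s['tcp_pos'],s['orientation'],s['joint_pos'])
```

```text
1490 [0.0272 0.0285 0.0298]
((0.4276042878627777, 0.19371259212493896), (0.029611293226480484, 0.15069995820522308), 4.07659912109375) [[0.40747947 0.2678194 ]
 [0.41819274 0.11750072]
 [0.4477291  0.11960578]
 [0.43701583 0.26992446]]
2.825 [0.42633312 0.18777547 0.26102301] [ 1.38355339e-04  7.07891405e-01  7.06321131e-01 -4.45654286e-04] [ 2.45849628e-01 -1.89264581e-01  1.88534334e+00 -7.00050629e-04
  1.44613723e+00  2.48157589e-01]
```

View pics/w1.png

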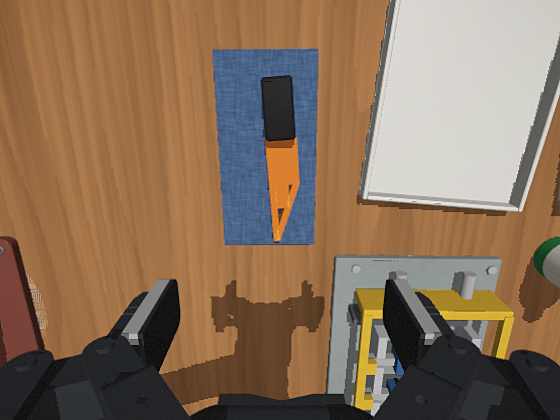

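The wedge lies on the mat with its black handle at (279,108) and its tip at (277,242). The straight face is on the left in the picture (world -x). I'll measure the handle next.

Run:
```python
from h import *
f=load('w1'); P=cloud(f)
g=cv2.cvtColor(f['img'],6)
k=np.zeros(g.shape,bool); k[55:160,235:315]=True
z=P[...,2]; h=k&(z>0.040); print('handle n',h.sum(),np.median(z[h]))
r=cv2.minAreaRect(P[h][:,:2].astype(np.float32)); print(r)
m=(k&(g<60)).astype(np.uint8); c=big(m); print(cv2.boundingRect(c))
ys,xs=np.nonzero(h); q=plane(f,np.c_[xs,ys],np.median(z[h])); print('rays',cv2.minAreaRect(q[:,:2].astype(np.float32)))
t=P[225:243,265:292].reshape(-1,3); t=t[t[:,2]>.015]; print('tip',t[np.argmin(t[:,1])])
# straight face: min x edge of orange per row
m=mask(f,'orange'); E=[]
for v in range(145,240,4):
    u=np.nonzero(m[v])[0]
    if len(u): E.append([u.min()-.5,v])
e=plane(f,E,0.029); a=np.polyfit(e[:,1],e[:,0],1); print('straight face x= a y+b',a,'ang',np.degrees(np.arctan(a[0])), np.std(e[:,0]-np.polyval(a,e[:,1])))
# second view check of height (top camera): project handle centre
M=mask(f,'blue',(200,40,330,250)); M=big(M); q=plane(f,M[:,0],0.003); print('mat',cv2.minAreaRect(q[:,:2].astype(np.float32)))
T=load('top0'); print(proj(T,[[.42,.24,.048]]))
# tray, carrier in view
```

```text
handle n 2006 0.047262905354606866
((0.42391517758369446, 0.2530677318572998), (0.030014479532837868, 0.059737708419561386), 4.019393444061279)
(261, 75, 35, 66)
rays ((0.41819441318511963, 0.2511260211467743), (0.07302162796258926, 0.09456717222929001), 2.179426431655884)
tip [0.42149069 0.10777724 0.02807117]
straight face x= a y+b [-0.01487338  0.41740141] ang -0.8521190615461747 0.005106173008333644
mat ((0.4103263020515442, 0.20088818669319153), (0.1085556223988533, 0.21819515526294708), 0.4499075710773468)
[[205.13572287 268.41987542]]
```

Request:
send_rows:
  plan:
    - [[-0.008, 0.217, 0], [0, 0, 0.134]]
    - [[-0.008, 0.217, -0.2], [0, 0, 0.134]]
    - [[-0.008, 0.217, -0.4], [0, 0, 0.134]]
    - [[-0.008, 0.217, -0.6], [0, 0, 0.134]]
    - [[-0.008, 0.217, -0.75], [0, 0, 0.134]]
    - [[-0.008, 0.217, -0.83], [0, 0, 0.134]]
    - [[-0.008, 0.217, -0.83], [0, 0, 0.134]]
  hand: 0.6

```text
time_s: 3.7
tcp_pos: [0.4221, 0.2524, 0.0104]
orientation: [-0.001, 0.683, 0.731, -0.002]
ft_force: [0.2, -0.5, -0.2]
grip_width: 0.0681
```

Request:
send_rows:
  plan:
    - [[0, 0, 0], [0, 0, 0]]
    - [[0, 0, 0], [0, 0, 0]]
    - [[0, 0, 0], [0, 0, 0]]
    - [[0, 0, 0], [0, 0, 0]]
    - [[0, 0, 0], [0, 0, 0]]
    - [[0, 0, 0], [0, 0, 0]]
  hand: -1
  newtons: 70

```text
time_s: 4.45
tcp_pos: [0.4251, 0.2553, 0.0143]
orientation: [0.001, 0.682, 0.732, 0.002]
ft_force: [0.4, -2.8, 7.0]
grip_width: 0.029
```

Request:
send_rows:
  plan:
    - [[0, 0, 0.2], [0, 0, 0]]
    - [[0, 0, 0.4], [0, 0, 0]]
    - [[-0.08, -0.2, 0.5], [0, 0, 1]]
    - [[-0.08, -0.2, 0.5], [0, 0, 1]]
    - [[-0.08, -0.2, 0.5], [0, 0, 1]]
    - [[-0.08, -0.2, 0.5], [0, 0, 1]]

```text
time_s: 5.2
tcp_pos: [0.3992, 0.1948, 0.1628]
orientation: [0.0, 0.47, 0.883, 0.0]
ft_force: [0.3, -0.9, -1.6]
grip_width: 0.0294
```

Request:
send_rows:
  plan:
    - [[-0.06, -0.27, 0], [0, 0, 1]]
    - [[-0.06, -0.27, 0], [0, 0, 1]]
    - [[-0.06, -0.27, 0], [0, 0, 1]]
    - [[-0.06, -0.27, 0], [0, 0, 1]]

```text
time_s: 5.7
tcp_pos: [0.3812, 0.1137, 0.1623]
orientation: [-0.0, 0.227, 0.974, 0.0]
ft_force: [-0.6, 0.0, -1.9]
grip_width: 0.0291
```

Request:
send_rows:
  plan:
    - [[-0.06, -0.27, 0], [0, 0, 0.88]]
    - [[-0.06, -0.27, 0], [0, 0, 0.88]]
    - [[-0.06, -0.27, 0], [0, 0, 0.88]]
    - [[-0.06, -0.27, 0], [0, 0, 0.88]]
    - [[-0.06, -0.27, 0], [0, 0, 0.88]]

```text
time_s: 6.32
tcp_pos: [0.3633, 0.0333, 0.1623]
orientation: [-0.0, -0.002, 1.0, 0.0]
ft_force: [1.1, -0.5, -1.1]
grip_width: 0.0295
```

Run:
```python
from h import *
f=grab('wrist'); cv2.imwrite('pics/w2.png',f['img']); np.savez('w2.npz',**f)
s=ctrl.state(); print(s['time_s'],s['tcp_pos'],s['orientation'],s['joint_pos'],s['grip_width'])
```

```text
6.375 [0.36335175 0.03328771 0.16225546] [-1.29315114e-04 -2.54275357e-03  9.99996758e-01  2.83478328e-05] [-1.25782829e-01 -3.94258590e-01  2.23189823e+00  2.39786101e-05
  1.30421678e+00 -1.70167099e+00] 0.029073694105717432
```

View pics/w2.png

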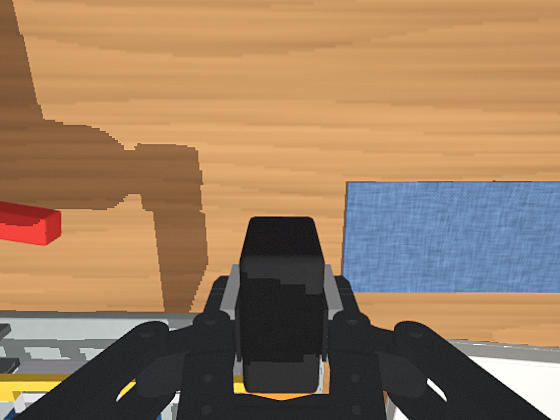

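The held wedge fills the middle of the wrist view, and the camera looks back towards the robot. I'll go higher over the carrier so its near edge comes into view.

Request:
send_rows:
  plan:
    - [[0.2, -0.1, 0.46], [0, 0, 0]]
    - [[0.66, -0.3, 0.46], [0, 0, 0]]
    - [[0.66, -0.3, 0.46], [0, 0, 0]]
    - [[0.66, -0.3, 0.46], [0, 0, 0]]
    - [[0.66, -0.3, 0.46], [0, 0, 0]]
    - [[0.66, -0.3, 0.46], [0, 0, 0]]
    - [[0.66, -0.3, 0.46], [0, 0, 0]]

```text
time_s: 7.25
tcp_pos: [0.5604, -0.0563, 0.2992]
orientation: [-0.001, -0.004, 1.0, 0.0]
ft_force: [0.1, -0.6, -2.5]
grip_width: 0.0289
```

Run:
```python
from h import *
f=grab('wrist'); cv2.imwrite('pics/w3.png',f['img']); np.savez('w3.npz',**f)
s=ctrl.state(); print(s['time_s'],s['tcp_pos'],s['orientation'],s['grip_width'])
```

```text
7.3 [ 0.56028093 -0.05632263  0.29941559] [-8.71052973e-04 -3.90956469e-03  9.99991948e-01  2.45480268e-04] 0.029305695818005014
```

View pics/w3.png

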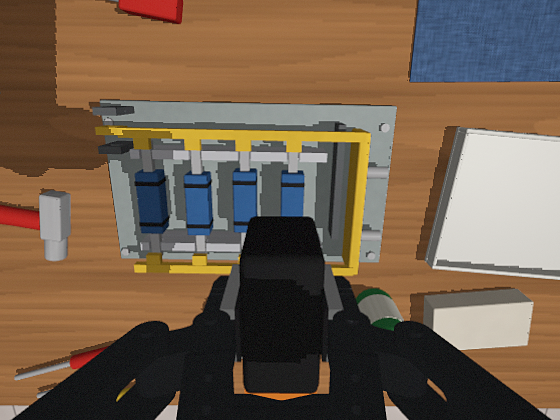

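The carrier is in clear view: deck corners at about (102,100), (397,108) and (377,262), the dark guide wall at (338,180), the crossbar at (362,200) and the eye plates at about (115,110–150).

```bash
cat > car.py <<'E'
from h import *
def deckfit(f,box=(95,95,405,275)):
    P=cloud(f); z=P[...,2]; b=np.zeros(z.shape,bool); b[box[1]:box[3],box[0]:box[2]]=1
    k=(b&(z>.006)&(z<.018)).astype(np.uint8); k=cv2.morphologyEx(k,cv2.MORPH_OPEN,np.ones((3,3)))>0
    p=P[k]; print('deck z',np.median(p[:,2]))
    r=cv2.minAreaRect(p[:,:2].astype(np.float32)); print(r)
    return r,P
E
python3 - <<'E'
from car import *
f=load('w3'); r,P=deckfit(f)
(cx,cy),(w,h),a=r
if w>h: a-=90; w,h=h,w
a=np.radians(a); R=np.array([[np.cos(a),-np.sin(a)],[np.sin(a),np.cos(a)]])
o=np.array([cx,cy])-R@[-.009,-.005]; print('origin',o,'yaw',np.degrees(a))
Q=P.copy(); Q[...,:2]=(P[...,:2]-o)@R
z=Q[...,2]; b=np.zeros(z.shape,bool); b[95:275,95:405]=1
def st(n,k):
    p=Q[k]; print(n,k.sum(),np.percentile(p,[2,50,98],axis=0).round(4).tolist())
st('wall',b&(abs(z-.045)<.004)&(abs(Q[...,1]-.10)<.015)&(Q[...,0]<-.0))
yl=mask(f,'yellow')>0
st('xbar',b&yl&(z>.052)&(Q[...,1]>.1)&(abs(Q[...,0])<.06))
st('nearrail',b&yl&(z>.052)&(Q[...,0]<-.07)&(abs(Q[...,1])<.09))
bl=mask(f,'blue')>0
n,l,s,c=cv2.connectedComponentsWithStats((bl&b&(z>.04)).astype(np.uint8))
for i in range(1,n):
    if s[i,4]>60: st('cart',l==i)
st('eyes',b&(z>.045)&(Q[...,1]<-.13))
T=load('top0'); rt=None
# rod handle & wedge in hand
rd=mask(f,'red',(110,0,190,30))>0; rp=P[rd]; print('rod',np.median(rp,0),cv2.minAreaRect(rp[rp[:,2]>.02][:,:2].astype(np.float32)))
E
```

```text
deck z 0.011392875962527027
((0.5910592079162598, -0.09637545049190521), (0.3457423746585846, 0.20172908902168274), 89.46656799316406)
origin [ 0.60010537 -0.09145946] yaw -0.5334320068359375
wall 511 [[-0.088, 0.0964, 0.0418], [-0.0406, 0.1002, 0.0442], [-0.0016, 0.1043, 0.0458]]
xbar 1070 [[-0.0575, 0.1163, 0.0566], [-0.0044, 0.1212, 0.061], [0.0574, 0.1267, 0.0626]]
nearrail 1907 [[-0.0839, -0.0858, 0.06], [-0.0786, -0.0021, 0.0622], [-0.071, 0.0859, 0.0643]]
cart 264 [[-0.0385, -0.0188, 0.0429], [-0.0346, -0.0054, 0.0569], [-0.028, 0.0065, 0.0591]]
cart 285 [[-0.0354, -0.1261, 0.0414], [-0.0314, -0.1118, 0.0569], [-0.0258, -0.1022, 0.059]]
cart 247 [[-0.0371, 0.0353, 0.0424], [-0.033, 0.0466, 0.057], [-0.0269, 0.0587, 0.0588]]
cart 272 [[-0.0341, -0.0729, 0.0413], [-0.0293, -0.0587, 0.0571], [-0.0237, -0.0484, 0.059]]
cart 834 [[-0.0236, -0.0187, 0.0554], [-0.0037, -0.0062, 0.0573], [0.0185, 0.0065, 0.059]]
cart 988 [[-0.0201, -0.1262, 0.0422], [0.0005, -0.1117, 0.0572], [0.0221, -0.1021, 0.0591]]
cart 953 [[-0.019, -0.0726, 0.0433], [0.0019, -0.0586, 0.0572], [0.0235, -0.0473, 0.0591]]
cart 668 [[-0.0686, 0.0347, 0.0555], [-0.0067, 0.0463, 0.0573], [0.0109, 0.0589, 0.2906]]
cart 171 [[0.0269, -0.1268, 0.0435], [0.0312, -0.1132, 0.0572], [0.035, -0.1021, 0.0588]]
cart 173 [[0.0284, -0.0723, 0.0426], [0.0325, -0.0587, 0.0572], [0.0368, -0.0473, 0.0587]]
cart 96 [[0.0239, -0.0193, 0.0558], [0.0278, -0.0116, 0.0573], [0.0321, -0.004, 0.0589]]
eyes 855 [[-0.1037, -0.1607, 0.0468], [-0.0783, -0.1435, 0.0595], [0.0803, -0.1305, 0.0634]]
rod [ 0.39691247 -0.18621054  0.02523848] ((0.4228465259075165, -0.13493473827838898), (0.18932922184467316, 0.03423260524868965), 64.13428497314453)
```

Run:
```python
from h import *
f=load('w3'); P=cloud(f); s=ctrl.state(); t=s['tcp_pos']; print(t)
D=P-t; b=np.zeros(P.shape[:2],bool); b[215:395,240:325]=1
for v in range(220,395,12): print(v,[ (u,D[v,u].round(3).tolist()) for u in (250,280,312)])
for n in('scene','top'):
    g=grab(n); m=mask(g,'orange'); C=cloud(g); k=(m>0)&(np.linalg.norm(C[...,:2]-t[:2],axis=2)<.2)&(C[...,2]>.2)
    p=C[k]; print(n,k.sum()); cv2.imwrite(f'pics/{n}1.png',g['img']); np.savez(n+'1.npz',**g)
    if k.sum()>20: 
        print(np.percentile(p-t,[2,50,98],axis=0).round(4).tolist()); i=np.argsort(-p[:,0])[:8]; print('tip',np.median(p[i]-t,0)); print(cv2.minAreaRect((p-t)[:,:2].astype(np.float32)))
```

```text
[ 0.56028093 -0.05632263  0.29941559]
220 [(250, [-0.028, -0.014, -0.005]), (280, [-0.028, -0.001, -0.003]), (312, [-0.028, 0.013, -0.006])]
232 [(250, [-0.028, -0.013, 0.011]), (280, [-0.028, -0.001, 0.01]), (312, [-0.028, 0.012, 0.01])]
244 [(250, [-0.029, -0.012, 0.023]), (280, [-0.029, -0.001, 0.023]), (312, [-0.028, 0.011, 0.022])]
256 [(250, [-0.028, -0.011, 0.033]), (280, [-0.028, -0.001, 0.032]), (312, [-0.028, 0.01, 0.032])]
268 [(250, [-0.024, -0.011, 0.034]), (280, [-0.024, -0.001, 0.034]), (312, [-0.024, 0.01, 0.032])]
280 [(250, [-0.02, -0.011, 0.034]), (280, [-0.019, -0.001, 0.032]), (312, [-0.02, 0.01, 0.034])]
292 [(250, [-0.015, -0.011, 0.034]), (280, [-0.015, -0.001, 0.033]), (312, [-0.015, 0.01, 0.034])]
304 [(250, [-0.01, -0.011, 0.033]), (280, [-0.01, -0.001, 0.034]), (312, [-0.011, 0.01, 0.034])]
316 [(250, [-0.005, -0.012, 0.033]), (280, [-0.005, -0.001, 0.034]), (312, [-0.005, 0.011, 0.033])]
328 [(250, [0.0, -0.012, 0.033]), (280, [-0.0, -0.001, 0.034]), (312, [0.0, 0.011, 0.033])]
340 [(250, [0.006, -0.012, 0.033]), (280, [0.006, -0.001, 0.032]), (312, [0.005, 0.011, 0.033])]
352 [(250, [0.011, -0.012, 0.032]), (280, [0.011, -0.001, 0.033]), (312, [0.01, 0.011, 0.033])]
364 [(250, [0.017, -0.012, 0.032]), (280, [0.016, -0.001, 0.033]), (312, [0.017, 0.012, 0.032])]
376 [(250, [0.022, -0.012, 0.033]), (280, [0.021, -0.001, 0.034]), (312, [0.021, 0.012, 0.034])]
388 [(250, [0.026, -0.012, 0.034]), (280, [0.028, -0.001, 0.033]), (312, [0.028, 0.012, 0.032])]
scene 0
top 0
```

Request:
send_rows:
  plan:
    - [[-0.2, 0.1, 0], [0, 0, -0.033]]
    - [[-0.4, 0.2, 0], [0, 0, -0.033]]
    - [[-0.6, 0.299, -0.1], [0, 0, -0.033]]
    - [[-0.737, 0.299, -0.3], [0, 0, -0.033]]
    - [[-0.737, 0.299, -0.5], [0, 0, -0.033]]
    - [[-0.737, 0.299, -0.7], [0, 0, -0.033]]
    - [[-0.737, 0.299, -0.8], [0, 0, -0.033]]
    - [[-0.737, 0.299, -0.8], [0, 0, -0.033]]
    - [[-0.737, 0.299, -0.8], [0, 0, -0.033]]

```text
time_s: 8.52
tcp_pos: [0.3414, 0.0324, 0.062]
orientation: [0.001, 0.005, 1.0, -0.0]
ft_force: [0.5, -0.4, -0.7]
grip_width: 0.0291
```

Run:
```python
from h import *
s=ctrl.state(); t=s['tcp_pos']; print(s['time_s'],t,s['orientation'],s['grip_width'])
g=grab('top'); m=mask(g,'orange'); C=cloud(g); k=(m>0)&(C[...,0]>t[0]-.05)&(C[...,0]<t[0]+.2)&(abs(C[...,1]-t[1])<.06)
ys,xs=np.nonzero(k); p=C[k]; print(k.sum(),xs.min(),xs.max(),ys.min(),ys.max())
print(np.percentile(p-t,[2,50,98],axis=0).round(4).tolist())
g=grab('scene'); m=mask(g,'orange'); C=cloud(g); k=(m>0)&(C[...,0]>t[0]-.05)&(C[...,0]<t[0]+.2)&(abs(C[...,1]-t[1])<.06)
if k.sum(): 
  p=C[k]; print(k.sum()); print(np.percentile(p-t,[2,50,98],axis=0).round(4).tolist()); i=np.argsort(-p[:,0])[:6]; print(np.median(p[i],0));
```

```text
8.525 [0.3414165  0.03244405 0.06198961] [ 1.21527061e-03  4.65433733e-03  9.99988417e-01 -1.64148981e-04] 0.029107632037751678
253 268 510 245 276
[[0.0535, -0.0165, 0.0099], [0.0861, -0.0042, 0.0151], [0.1396, 0.0145, 0.0204]]
```

Request:
send_rows:
  plan:
    - [[0, 0, -0.06], [0, 0, 0]]
    - [[0, 0, -0.123], [0, 0, 0]]
    - [[0, 0, -0.123], [0, 0, 0]]
    - [[0, 0, -0.123], [0, 0, 0]]

```text
time_s: 9.12
tcp_pos: [0.3416, 0.0323, 0.0249]
orientation: [0.001, 0.005, 1.0, -0.0]
ft_force: [0.3, -0.3, -1.3]
grip_width: 0.0295
```

Run:
```python
from h import *
s=ctrl.state(); t=s['tcp_pos']; print(s['time_s'],t,s['orientation'],s['ft_force'])
a=np.radians(-.533);R=np.array([[np.cos(a),-np.sin(a)],[np.sin(a),np.cos(a)]]); o=np.array([.6001,-.0915])
for n in('top','scene'):
    g=grab(n); C=cloud(g); C[...,:2]=(C[...,:2]-o)@R
    k=(mask(g,'orange')>0)&(C[...,0]>-.25)&(C[...,0]<0)&(abs(C[...,1]-.12)<.04)
    p=C[k]; print(n,k.sum()); 
    if k.sum(): 
        for x in np.arange(-.22,-.08,.015):
            q=p[abs(p[:,0]-x)<.0075]
            if len(q)>3: print(x.round(3),q[:,1].min().round(4),q[:,1].max().round(4),np.median(q[:,2]).round(4))
    if n=='scene':
        uv=proj(g,[[.51,.015,.02]])[0].astype(int); print(uv); u,v=uv; cv2.imwrite('pics/s2.png',cv2.resize(g['img'][max(v-70,0):v+70,max(u-90,0):u+90],None,fx=4,fy=4,interpolation=cv2.INTER_CUBIC))
```

```text
9.125 [0.34163693 0.03234025 0.02489599] [ 1.30054726e-03  4.74297856e-03  9.99987892e-01 -1.70702337e-04] [ 0.25192743 -0.27009738 -1.26729743]
top 237
-0.205 0.1072 0.1379 0.0395
-0.19 0.107 0.1379 0.0395
-0.175 0.1069 0.1378 0.0396
-0.16 0.1068 0.1315 0.0395
-0.145 0.1067 0.1253 0.039
-0.13 0.1065 0.1221 0.0383
-0.115 0.1035 0.1158 0.0396
scene 0
[310 209]
```

View pics/s2.png

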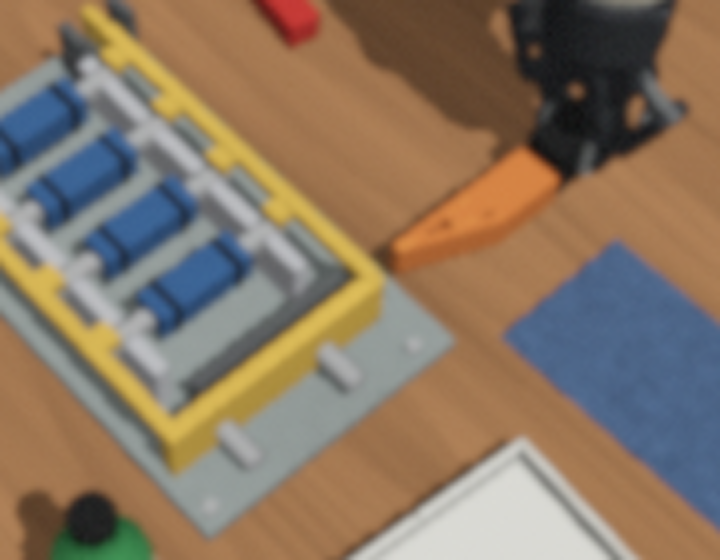

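The tip sits just before the lane mouth, and the straight face is about 1 mm clear of the wall line. I'll drive it in.

Request:
send_rows:
  plan:
    - [[0.03, 0.003, 0], [0, 0, 0]]
    - [[0.07, 0.003, 0], [0, 0, 0]]
    - [[0.105, 0.003, 0], [0, 0, 0]]
    - [[0.14, 0.003, 0], [0, 0, 0]]
    - [[0.175, 0.002, 0], [0, 0, 0]]
    - [[0.21, 0.002, 0], [0, 0, 0]]
    - [[0.21, 0.002, 0], [0, 0, 0]]

```text
time_s: 10.1
tcp_pos: [0.4008, 0.0329, 0.0221]
orientation: [-0.004, 0.005, 1.0, -0.0]
ft_force: [-6.5, -3.1, -0.3]
grip_width: 0.0292
```

Request:
send_rows:
  plan:
    - [[0.03, 0, 0], [0, 0, 0]]
    - [[0.06, -0.001, -0.001], [0, 0, 0]]
    - [[0.09, -0.001, -0.002], [0, 0, 0]]
    - [[0.12, -0.001, -0.003], [0, 0, 0]]
    - [[0.15, -0.002, -0.003], [0, 0, 0]]
    - [[0.18, -0.002, -0.003], [0, 0, 0]]
    - [[0.185, -0.002, -0.003], [0, 0, 0]]
    - [[0.185, -0.002, -0.003], [0, 0, 0]]

```text
time_s: 11.1
tcp_pos: [0.4549, 0.032, 0.0213]
orientation: [-0.005, 0.004, 1.0, -0.0]
ft_force: [-15.3, -4.3, 11.2]
grip_width: 0.029
```

```bash
cat > st.py <<'E'
from h import *
a=np.radians(-.533);R=np.array([[np.cos(a),-np.sin(a)],[np.sin(a),np.cos(a)]]); o=np.array([.6001,-.0915])
def C(f):
    Q=cloud(f); Q[...,:2]=(Q[...,:2]-o)@R; return Q
def w2c(p): return (np.asarray(p)[:2]-o)@R
def c2w(p): return o+R@np.asarray(p)[:2]
def catch(f):
    Q=C(f); k=(mask(f,'yellow')>0)&(Q[...,2]>.052)&(Q[...,2]<.07)&(abs(Q[...,0])<.06)&(Q[...,1]>.105)&(Q[...,1]<.17)
    return (np.median(Q[k][:,1])-.122 if k.sum()>20 else None),k.sum()
E
python3 - <<'E'
from st import *
s=ctrl.state(); print(s['time_s'],s['tcp_pos'],w2c(s['tcp_pos']),s['ft_force'])
for n in('top','scene'): print(n,catch(load(n+'0')),catch(grab(n)))
E
```

```text
11.1 [0.45487061 0.03201081 0.021349  ] [-0.14637206  0.12215447] [-15.27376971  -4.28717587  11.23766443]
top (np.float64(0.0017146389361885755), np.int64(121)) (np.float64(0.02059713178636724), np.int64(139))
scene (np.float64(0.0034236196268554453), np.int64(284)) (np.float64(0.025223600674982027), np.int64(267))
```

Request:
send_rows:
  plan:
    - [[0.02, -0.001, 0.003], [0, 0, 0]]
    - [[0.02, -0.001, 0.003], [0, 0, 0]]
    - [[0.02, -0.001, 0.003], [0, 0, 0]]

```text
time_s: 11.58
tcp_pos: [0.4621, 0.0318, 0.0219]
orientation: [-0.003, 0.004, 1.0, -0.0]
ft_force: [-7.2, -3.7, -1.2]
grip_width: 0.029
```

Request:
send_rows:
  plan:
    - [[0, 0, 0], [0, 0, 0]]
    - [[0, 0, 0], [0, 0, 0]]
    - [[0, 0, 0], [0, 0, 0]]
    - [[0, 0, 0], [0, 0, 0]]
    - [[0, 0, 0], [0, 0, 0]]
  hand: 0.3

```text
time_s: 12.2
tcp_pos: [0.4649, 0.0322, 0.0235]
orientation: [0.0, 0.005, 1.0, -0.0]
ft_force: [0.3, 0.3, 0.2]
grip_width: 0.0552
```

Request:
send_rows:
  plan:
    - [[0, 0, 0.1], [0, 0, 0]]
    - [[0, 0, 0.3], [0, 0, 0]]
    - [[0, 0, 0.45], [0, 0, 0]]
    - [[0.2, -0.2, 0.5], [0, 0, 0]]
    - [[0.35, -0.4, 0.6], [0, 0, 0]]
    - [[0.35, -0.4, 0.75], [0, 0, 0]]
    - [[0.35, -0.4, 0.85], [0, 0, 0]]
    - [[0.35, -0.4, 0.85], [0, 0, 0]]

```text
time_s: 13.2
tcp_pos: [0.5719, -0.089, 0.2824]
orientation: [0.003, 0.005, 1.0, -0.001]
ft_force: [0.0, -0.2, -1.2]
grip_width: 0.0553
```

Run:
```python
from st import *
s=ctrl.state(); print(s['time_s'],s['tcp_pos'],w2c(s['tcp_pos']),s['ft_force'],s['joint_pos'])
for n in('top','scene'): print(n,catch(grab(n)))
f=grab('wrist'); np.savez('w4.npz',**f); cv2.imwrite('pics/w4.png',f['img'])
```

```text
13.2 [ 0.57185377 -0.08901211  0.28241662] [-0.02826815  0.00222502] [ 0.02956356 -0.15009702 -1.1793373 ] [-2.90663269e-01  7.53648806e-02  1.59247943e+00  2.36949349e-05
  1.46673940e+00 -1.85096602e+00]
top (np.float64(0.02054797518841156), np.int64(147))
scene (np.float64(0.02459781045005871), np.int64(272))
```

View pics/w4.png

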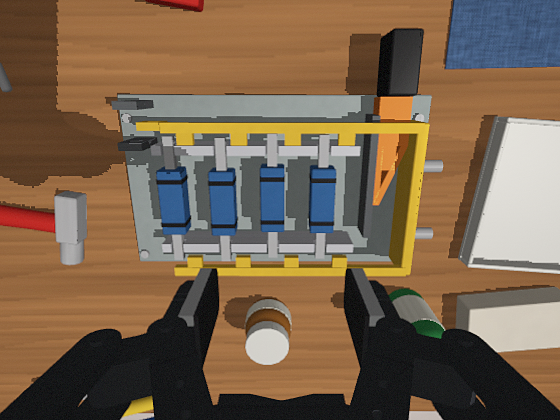

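The wedge is seated at (400,110) with the catch open. The four cartridges are clear of the tabs at u≈173, 222, 272 and 322. Next I'll measure the cartridges and the tray.

Run:
```python
from st import *
f=load('w4'); Q=C(f); print('catch',catch(f))
for i,y in enumerate((-.115,-.061,-.007,.047)):
    k=(abs(Q[...,1]-y)<.02)&(abs(Q[...,0])<.042)&(Q[...,2]>.053)&(Q[...,2]<.063)&(mask(f,'yellow')==0)
    k=cv2.morphologyEx(k.astype(np.uint8),cv2.MORPH_OPEN,np.ones((5,5)))>0
    r=cv2.minAreaRect(Q[k][:,:2].astype(np.float32)); c=np.array(r[0]); print(i,k.sum(),c.round(4),np.round(r[1],4),round(r[2],1),'z',np.median(Q[k][:,2]).round(4),'world',c2w(c).round(4))
T=load('top0'); P=cloud(T); z=P[...,2]; b=np.zeros(z.shape,bool); b[172:245,150:248]=1
k=b&(z>.019)&(z<.03)&(mask(T,'white')>0); r=cv2.minAreaRect(P[k][:,:2].astype(np.float32)); print('rim',k.sum(),r)
k=b&(abs(z-.005)<.004)&(mask(T,'white')>0); print('floor',k.sum(),cv2.minAreaRect(P[k][:,:2].astype(np.float32)),np.median(z[k]))
P=cloud(f); z=P[...,2]; k=(z>.019)&(z<.03)&(P[...,1]>.12); m=np.zeros(z.shape,bool); m[100:300,455:]=1; k&=m
p=P[k]; print('tray part',np.percentile(p,[1,50,99],axis=0).round(4).tolist())
S=load('scene0'); P=cloud(S); z=P[...,2]; b=np.zeros(z.shape,bool); b[250:378,290:425]=1
k=b&(z>.019)&(z<.031); print('rim scene',k.sum(),cv2.minAreaRect(P[k][:,:2].astype(np.float32)))
```

```text
catch (np.float64(0.019448508230127892), np.int64(1427))
0 1579 [-0.     -0.1151] [0.0264 0.0709] 89.9 z 0.0574 world [ 0.599  -0.2066]
1 1595 [ 0.0017 -0.0606] [0.0267 0.0722] 89.9 z 0.0573 world [ 0.6012 -0.1521]
2 1572 [-0.0028 -0.0067] [0.0716 0.0255] 0.2 z 0.0573 world [ 0.5973 -0.0982]
3 1560 [-0.0013  0.0475] [0.0707 0.0264] 0.1 z 0.0572 world [ 0.5993 -0.044 ]
rim 251 ((0.6169494986534119, 0.26994404196739197), (0.23924782872200012, 0.17914466559886932), 85.07374572753906)
floor 2794 ((0.6177121996879578, 0.26501160860061646), (0.21754315495491028, 0.16857604682445526), 85.04850769042969) 0.0050132281958920125
tray part [[0.5184, 0.1408, 0.0191], [0.6273, 0.1558, 0.0234], [0.7427, 0.2585, 0.0261]]
rim scene 1085 ((0.607340931892395, 0.2716851830482483), (0.2879147231578827, 0.3011123538017273), 47.214542388916016)
```

Request:
send_rows:
  plan:
    - [[0.091, 0.15, -0.1], [0, 0, 0]]
    - [[0.091, 0.15, -0.3], [0, 0, 0]]
    - [[0.091, 0.15, -0.5], [0, 0, 0]]
    - [[0.091, 0.15, -0.65], [0, 0, 0]]
    - [[0.091, 0.15, -0.75], [0, 0, 0]]
    - [[0.091, 0.15, -0.831], [0, 0, 0]]
    - [[0.091, 0.15, -0.831], [0, 0, 0]]
    - [[0.091, 0.15, -0.831], [0, 0, 0]]
  hand: 0

```text
time_s: 14.35
tcp_pos: [0.5968, -0.0425, 0.0293]
orientation: [-0.0, 0.005, 1.0, 0.0]
ft_force: [0.0, -0.0, 0.8]
grip_width: 0.043
```

Request:
send_rows:
  plan:
    - [[0, 0, 0], [0, 0, 0]]
    - [[0, 0, 0], [0, 0, 0]]
    - [[0, 0, 0], [0, 0, 0]]
    - [[0, 0, 0], [0, 0, 0]]
  hand: -1
  newtons: 60

```text
time_s: 14.85
tcp_pos: [0.5982, -0.043, 0.0307]
orientation: [0.001, 0.005, 1.0, -0.0]
ft_force: [-1.5, 0.0, 5.8]
grip_width: 0.0251
```

Request:
send_rows:
  plan:
    - [[0, 0, 0.1], [0, 0, 0]]
    - [[0, 0, 0.25], [0, 0, 0]]
    - [[0, 0, 0.45], [0, 0, 0]]
    - [[0, 0, 0.45], [0, 0, 0]]

```text
time_s: 15.35
tcp_pos: [0.6009, -0.0436, 0.1706]
orientation: [0.006, 0.005, 1.0, -0.001]
ft_force: [-0.2, -0.4, -2.5]
grip_width: 0.0251
```

Run:
```python
from st import *
s=ctrl.state(); t=s['tcp_pos'];print(s['time_s'],t,s['grip_width'],s['ft_force'])
y=np.radians(-4.95); Rt=np.array([[np.cos(y),-np.sin(y)],[np.sin(y),np.cos(y)]])
f=grab('scene'); 
for v in (.072,.024,-.024,-.072): print((np.array([.617,.270])+Rt@[0,v]).round(4), ((np.array([.617,.270])+Rt@[0,v]-t[:2])/.3).round(3))
f=grab('wrist'); P=cloud(f)-t; b=(mask(f,'blue')>0)&(np.abs(P).max(2)<.08); p=P[b]; print(b.sum(),np.percentile(p,[2,50,98],axis=0).round(4).tolist())
```

```text
15.35 [ 0.60085869 -0.04355667  0.17063053] 0.025055869810466966 [-0.19942029 -0.35601897 -2.46698631]
[0.6232 0.3417] [0.075 1.284]
[0.6191 0.2939] [0.061 1.125]
[0.6149 0.2461] [0.047 0.965]
[0.6108 0.1983] [0.033 0.806]
10102 [[-0.0363, -0.0119, 0.0078], [-0.0076, 0.0002, 0.0229], [0.0326, 0.0122, 0.0241]]
```

Request:
send_rows:
  plan:
    - [[0.02, 0.2, 0], [0, 0, -0.05]]
    - [[0.04, 0.4, 0], [0, 0, -0.1]]
    - [[0.06, 0.6, 0], [0, 0, -0.147]]
    - [[0.07, 0.8, 0], [0, 0, -0.147]]
    - [[0.07, 0.95, 0], [0, 0, -0.147]]

```text
time_s: 16.08
tcp_pos: [0.6159, 0.2443, 0.1605]
orientation: [-0.003, 0.043, 0.999, -0.001]
ft_force: [0.3, 0.8, -2.1]
grip_width: 0.025
```

Request:
send_rows:
  plan:
    - [[0.005, 0.17, 0], [0, 0, 0]]
    - [[0.005, 0.334, 0], [0, 0, 0]]
    - [[0.005, 0.334, -0.15], [0, 0, 0]]
    - [[0.005, 0.334, -0.3], [0, 0, 0]]
    - [[0.005, 0.334, -0.45], [0, 0, 0]]
    - [[0.005, 0.334, -0.53], [0, 0, 0]]
    - [[0.005, 0.334, -0.53], [0, 0, 0]]
    - [[0.005, 0.334, -0.53], [0, 0, 0]]

```text
time_s: 17.08
tcp_pos: [0.6188, 0.3422, 0.0051]
orientation: [-0.001, 0.043, 0.999, -0.0]
ft_force: [-3.0, -0.8, 6.6]
grip_width: 0.0251
```

Request:
send_rows:
  plan:
    - [[0, 0, 0], [0, 0, 0]]
    - [[0, 0, 0], [0, 0, 0]]
    - [[0, 0, 0], [0, 0, 0]]
  hand: -0.15

```text
time_s: 17.45
tcp_pos: [0.6194, 0.3423, 0.0048]
orientation: [-0.0, 0.043, 0.999, -0.0]
ft_force: [0.6, -0.1, 0.5]
grip_width: 0.0364
```

Request:
send_rows:
  plan:
    - [[0, 0, 0.15], [0, 0, 0]]
    - [[0, 0, 0.35], [0, 0, 0]]
    - [[0, 0, 0.5], [0, 0, 0]]
    - [[0, -0.2, 0.53], [0, 0, 0]]
    - [[0, -0.2, 0.53], [0, 0, 0]]

```text
time_s: 18.08
tcp_pos: [0.6207, 0.2793, 0.1659]
orientation: [0.001, 0.045, 0.999, -0.0]
ft_force: [0.6, 0.6, -0.4]
grip_width: 0.0361
```

Run:
```python
from st import *
s=ctrl.state(); t=s['tcp_pos'];print(s['time_s'],t,s['orientation'],s['grip_width'],s['ft_force'])
g=grab('wrist'); np.savez('w5.npz',**g); P=cloud(g); b=(mask(g,'blue')>0)&(P[...,2]<.06)&(P[...,2]>.02)&(P[...,1]>.14); p=P[b]; print(b.sum(),np.percentile(p,[2,50,98],axis=0).round(4).tolist()); 
cv2.imwrite('pics/w5.png',g['img']); print(catch(grab('top')))
```

```text
18.075 [0.62073369 0.27932001 0.16592758] [ 1.28473724e-03  4.48916551e-02  9.98991016e-01 -1.96397509e-04] 0.03609015666054855 [ 0.62075208  0.56054128 -0.36460601]
2422 [[0.5855, 0.3277, 0.0227], [0.6181, 0.3405, 0.0302], [0.6539, 0.3539, 0.0316]]
(np.float64(0.020528296773499988), np.int64(140))
```

Request:
send_rows:
  plan:
    - [[-0.02, -0.2, 0], [0, 0, 0.05]]
    - [[-0.04, -0.4, 0], [0, 0, 0.1]]
    - [[-0.06, -0.6, 0], [0, 0, 0.147]]
    - [[-0.06, -0.8, 0], [0, 0, 0.147]]
    - [[-0.06, -0.9, 0], [0, 0, 0.147]]
  hand: 0

```text
time_s: 18.8
tcp_pos: [0.6012, 0.0106, 0.1633]
orientation: [-0.001, 0.005, 1.0, 0.0]
ft_force: [-0.9, -0.1, 0.8]
grip_width: 0.0425
```

Request:
send_rows:
  plan:
    - [[-0.018, -0.2, 0], [0, 0, 0]]
    - [[-0.018, -0.358, 0], [0, 0, 0]]
    - [[-0.018, -0.358, -0.1], [0, 0, 0]]
    - [[-0.018, -0.358, -0.25], [0, 0, 0]]
    - [[-0.018, -0.358, -0.4], [0, 0, 0]]
    - [[-0.018, -0.358, -0.445], [0, 0, 0]]
    - [[-0.018, -0.358, -0.445], [0, 0, 0]]
    - [[-0.018, -0.358, -0.445], [0, 0, 0]]

```text
time_s: 19.8
tcp_pos: [0.5979, -0.0951, 0.0327]
orientation: [0.002, 0.005, 1.0, -0.0]
ft_force: [0.5, -0.6, -0.0]
grip_width: 0.0425
```

Request:
send_rows:
  plan:
    - [[0, 0, 0], [0, 0, 0]]
    - [[0, 0, 0], [0, 0, 0]]
    - [[0, 0, 0], [0, 0, 0]]
    - [[0, 0, 0], [0, 0, 0]]
  hand: -1
  newtons: 60

```text
time_s: 20.3
tcp_pos: [0.598, -0.0959, 0.0331]
orientation: [0.002, 0.005, 1.0, -0.001]
ft_force: [-0.4, -1.8, 6.7]
grip_width: 0.0253
```

Request:
send_rows:
  plan:
    - [[0, 0, 0.1], [0, 0, 0]]
    - [[0, 0, 0.25], [0, 0, 0]]
    - [[0, 0, 0.45], [0, 0, 0]]
    - [[0, 0, 0.45], [0, 0, 0]]

```text
time_s: 20.8
tcp_pos: [0.6001, -0.096, 0.1728]
orientation: [0.006, 0.005, 1.0, -0.002]
ft_force: [-0.0, 0.3, -0.9]
grip_width: 0.0243
```

```bash
cat > held.py <<'E'
from st import *
def held():
    s=ctrl.state(); t=s['tcp_pos'];print(s['time_s'],t,s['grip_width'],s['ft_force'])
    f=grab('wrist'); P=cloud(f)-t; b=(mask(f,'blue')>0)&(np.abs(P).max(2)<.08); p=P[b]; print('held',b.sum(),np.percentile(p,[2,50,98],axis=0).round(4).tolist() if b.sum()>9 else '')
if __name__=='__main__': held()
E
python3 held.py
```

```text
20.8 [ 0.60011603 -0.09604141  0.17281719] 0.024348992038985228 [-0.01513055  0.34997925 -0.90952029]
held 10052 [[-0.0353, -0.0123, 0.0119], [-0.0039, -0.0002, 0.0226], [0.032, 0.0119, 0.0297]]
```

Request:
send_rows:
  plan:
    - [[0.02, 0.2, 0], [0, 0, -0.05]]
    - [[0.04, 0.4, 0], [0, 0, -0.1]]
    - [[0.06, 0.6, 0], [0, 0, -0.147]]
    - [[0.06, 0.8, 0], [0, 0, -0.147]]
    - [[0.06, 0.95, 0], [0, 0, -0.147]]

```text
time_s: 21.48
tcp_pos: [0.6122, 0.1924, 0.163]
orientation: [-0.002, 0.043, 0.999, -0.0]
ft_force: [0.2, 0.5, -2.6]
grip_width: 0.0253
```

Request:
send_rows:
  plan:
    - [[0.005, 0.17, 0], [0, 0, 0]]
    - [[0.005, 0.35, 0], [0, 0, 0]]
    - [[0.005, 0.35, -0.15], [0, 0, 0]]
    - [[0.005, 0.35, -0.3], [0, 0, 0]]
    - [[0.005, 0.35, -0.45], [0, 0, 0]]
    - [[0.005, 0.35, -0.52], [0, 0, 0]]
    - [[0.005, 0.35, -0.52], [0, 0, 0]]
    - [[0.005, 0.35, -0.52], [0, 0, 0]]

```text
time_s: 22.48
tcp_pos: [0.6151, 0.2948, 0.009]
orientation: [-0.001, 0.043, 0.999, -0.0]
ft_force: [-0.0, 0.1, -2.5]
grip_width: 0.0249
```

Request:
send_rows:
  plan:
    - [[0, 0, 0], [0, 0, 0]]
    - [[0, 0, 0], [0, 0, 0]]
    - [[0, 0, 0], [0, 0, 0]]
  hand: -0.15

```text
time_s: 22.85
tcp_pos: [0.6158, 0.2952, 0.0101]
orientation: [0.0, 0.043, 0.999, 0.0]
ft_force: [-0.4, 0.3, -0.2]
grip_width: 0.0364
```

Request:
send_rows:
  plan:
    - [[0, 0, 0.15], [0, 0, 0]]
    - [[0, 0, 0.35], [0, 0, 0]]
    - [[0, 0, 0.5], [0, 0, 0]]
    - [[0, -0.2, 0.53], [0, 0, 0]]
    - [[0, -0.2, 0.53], [0, 0, 0]]

```text
time_s: 23.48
tcp_pos: [0.6169, 0.232, 0.1708]
orientation: [0.002, 0.045, 0.999, -0.0]
ft_force: [-0.8, -0.4, -0.3]
grip_width: 0.0363
```

```bash
cat > tray.py <<'E'
from st import *
s=ctrl.state(); t=s['tcp_pos'];print(s['time_s'],t,s['orientation'],s['grip_width'])
g=grab('wrist'); np.savez('wt.npz',**g); cv2.imwrite('pics/wt.png',g['img']); P=cloud(g); b=((mask(g,'blue')>0)&(P[...,2]<.06)&(P[...,2]>.015)&(P[...,1]>.14)&(P[...,0]>.5)).astype(np.uint8)
b=cv2.morphologyEx(b,cv2.MORPH_CLOSE,np.ones((9,9)));n,l,S,c=cv2.connectedComponentsWithStats(b)
for i in range(1,n):
    if S[i,4]>300: p=P[l==i]; p=p[p[:,2]>.026]; print(S[i,4],np.percentile(p,[2,50,98],axis=0).round(4).tolist())
print(catch(grab('top')))
E
python3 tray.py
```

```text
23.475 [0.61686381 0.23202267 0.17079375] [ 1.58867796e-03  4.48916383e-02  9.98990587e-01 -1.53634222e-04] 0.036326422930341926
2810 [[0.5809, 0.2808, 0.0279], [0.613, 0.2937, 0.0302], [0.649, 0.3065, 0.0317]]
3075 [[0.5854, 0.327, 0.0274], [0.6176, 0.3402, 0.0301], [0.6541, 0.3539, 0.0317]]
(np.float64(0.020570150918140934), np.int64(137))
```

Request:
send_rows:
  plan:
    - [[-0.02, -0.2, 0], [0, 0, 0.05]]
    - [[-0.04, -0.4, 0], [0, 0, 0.1]]
    - [[-0.05, -0.6, 0], [0, 0, 0.147]]
    - [[-0.05, -0.8, 0], [0, 0, 0.147]]
    - [[-0.05, -0.95, 0], [0, 0, 0.147]]
  hand: 0

```text
time_s: 24.2
tcp_pos: [0.6003, -0.0511, 0.1679]
orientation: [-0.0, 0.005, 1.0, 0.0]
ft_force: [0.4, 0.2, 0.3]
grip_width: 0.0429
```

Request:
send_rows:
  plan:
    - [[-0.002, -0.2, 0], [0, 0, 0]]
    - [[-0.002, -0.335, 0], [0, 0, 0]]
    - [[-0.002, -0.335, -0.1], [0, 0, 0]]
    - [[-0.002, -0.335, -0.25], [0, 0, 0]]
    - [[-0.002, -0.335, -0.4], [0, 0, 0]]
    - [[-0.002, -0.335, -0.46], [0, 0, 0]]
    - [[-0.002, -0.335, -0.46], [0, 0, 0]]
    - [[-0.002, -0.335, -0.46], [0, 0, 0]]

```text
time_s: 25.2
tcp_pos: [0.6017, -0.1507, 0.0326]
orientation: [0.001, 0.005, 1.0, -0.001]
ft_force: [-0.1, 1.1, 0.1]
grip_width: 0.0428
```

Request:
send_rows:
  plan:
    - [[0, 0, 0], [0, 0, 0]]
    - [[0, 0, 0], [0, 0, 0]]
    - [[0, 0, 0], [0, 0, 0]]
    - [[0, 0, 0], [0, 0, 0]]
  hand: -1
  newtons: 60

```text
time_s: 25.7
tcp_pos: [0.6018, -0.1511, 0.0331]
orientation: [0.002, 0.005, 1.0, -0.001]
ft_force: [-0.3, 0.7, 6.5]
grip_width: 0.0252
```

Request:
send_rows:
  plan:
    - [[0, 0, 0.1], [0, 0, 0]]
    - [[0, 0, 0.25], [0, 0, 0]]
    - [[0, 0, 0.45], [0, 0, 0]]
    - [[0, 0, 0.45], [0, 0, 0]]

```text
time_s: 26.2
tcp_pos: [0.604, -0.152, 0.1732]
orientation: [0.006, 0.005, 1.0, -0.002]
ft_force: [1.2, -0.9, -1.3]
grip_width: 0.0252
```

```bash
python3 held.py
```

```text
26.2 [ 0.60398939 -0.15204388  0.17317037] 0.025152512494862764 [ 1.17035791 -0.87773618 -1.30750366]
held 9852 [[-0.0362, -0.0123, 0.0093], [-0.0073, -0.0001, 0.024], [0.0327, 0.012, 0.0253]]
```

Request:
send_rows:
  plan:
    - [[0.02, 0.2, 0], [0, 0, -0.05]]
    - [[0.03, 0.4, 0], [0, 0, -0.1]]
    - [[0.04, 0.6, 0], [0, 0, -0.147]]
    - [[0.04, 0.8, 0], [0, 0, -0.147]]
    - [[0.04, 0.95, 0], [0, 0, -0.147]]

```text
time_s: 26.88
tcp_pos: [0.6103, 0.137, 0.1635]
orientation: [-0.002, 0.043, 0.999, -0.0]
ft_force: [0.3, 0.9, -1.4]
grip_width: 0.0246
```

Request:
send_rows:
  plan:
    - [[0.005, 0.17, 0], [0, 0, 0]]
    - [[0.005, 0.375, 0], [0, 0, 0]]
    - [[0.005, 0.375, -0.15], [0, 0, 0]]
    - [[0.005, 0.375, -0.3], [0, 0, 0]]
    - [[0.005, 0.375, -0.45], [0, 0, 0]]
    - [[0.005, 0.375, -0.52], [0, 0, 0]]
    - [[0.005, 0.375, -0.52], [0, 0, 0]]
    - [[0.005, 0.375, -0.52], [0, 0, 0]]

```text
time_s: 27.88
tcp_pos: [0.6137, 0.247, 0.0097]
orientation: [0.0, 0.043, 0.999, 0.0]
ft_force: [0.6, -0.0, -0.9]
grip_width: 0.0249
```

Request:
send_rows:
  plan:
    - [[0, 0, 0], [0, 0, 0]]
    - [[0, 0, 0], [0, 0, 0]]
    - [[0, 0, 0], [0, 0, 0]]
  hand: -0.15

```text
time_s: 28.25
tcp_pos: [0.6138, 0.2471, 0.01]
orientation: [0.0, 0.043, 0.999, 0.0]
ft_force: [-0.4, -0.5, -0.1]
grip_width: 0.0365
```

Request:
send_rows:
  plan:
    - [[0, 0, 0.15], [0, 0, 0]]
    - [[0, 0, 0.35], [0, 0, 0]]
    - [[0, 0, 0.5], [0, 0, 0]]
    - [[0, -0.2, 0.53], [0, 0, 0]]
    - [[0, -0.2, 0.53], [0, 0, 0]]

```text
time_s: 28.88
tcp_pos: [0.6148, 0.184, 0.1707]
orientation: [0.002, 0.045, 0.999, -0.0]
ft_force: [-0.0, 0.5, 0.1]
grip_width: 0.0361
```

```bash
python3 tray.py
```

```text
28.875 [0.61475671 0.18395482 0.17072502] [ 1.63951707e-03  4.49396765e-02  9.98988322e-01 -2.62702055e-04] 0.03608285304408843
3113 [[0.5807, 0.2804, 0.0273], [0.6127, 0.2933, 0.0302], [0.6491, 0.3068, 0.0317]]
3377 [[0.5854, 0.3264, 0.027], [0.6175, 0.3397, 0.0301], [0.6537, 0.3536, 0.0316]]
2836 [[0.5783, 0.2326, 0.0281], [0.6106, 0.2457, 0.0302], [0.647, 0.2588, 0.0318]]
(np.float64(0.020566313537913578), np.int64(137))
```

Request:
send_rows:
  plan:
    - [[-0.02, -0.2, 0], [0, 0, 0.05]]
    - [[-0.04, -0.4, 0], [0, 0, 0.1]]
    - [[-0.05, -0.6, 0], [0, 0, 0.147]]
    - [[-0.05, -0.8, 0], [0, 0, 0.147]]
    - [[-0.05, -0.95, 0], [0, 0, 0.147]]
  hand: 0

```text
time_s: 29.6
tcp_pos: [0.5983, -0.0991, 0.1678]
orientation: [-0.0, 0.005, 1.0, 0.0]
ft_force: [0.4, 0.3, 0.2]
grip_width: 0.0426
```

Request:
send_rows:
  plan:
    - [[-0.002, -0.2, 0], [0, 0, 0]]
    - [[-0.002, -0.357, 0], [0, 0, 0]]
    - [[-0.002, -0.357, -0.1], [0, 0, 0]]
    - [[-0.002, -0.357, -0.25], [0, 0, 0]]
    - [[-0.002, -0.357, -0.4], [0, 0, 0]]
    - [[-0.002, -0.357, -0.46], [0, 0, 0]]
    - [[-0.002, -0.357, -0.46], [0, 0, 0]]
    - [[-0.002, -0.357, -0.46], [0, 0, 0]]

```text
time_s: 30.6
tcp_pos: [0.5995, -0.2054, 0.0326]
orientation: [0.001, 0.005, 1.0, -0.001]
ft_force: [0.2, -0.3, 0.6]
grip_width: 0.043
```

Request:
send_rows:
  plan:
    - [[0, 0, 0], [0, 0, 0]]
    - [[0, 0, 0], [0, 0, 0]]
    - [[0, 0, 0], [0, 0, 0]]
    - [[0, 0, 0], [0, 0, 0]]
  hand: -1
  newtons: 60

```text
time_s: 31.1
tcp_pos: [0.5997, -0.2058, 0.0332]
orientation: [0.002, 0.005, 1.0, -0.001]
ft_force: [0.0, 0.4, 6.3]
grip_width: 0.0248
```

Request:
send_rows:
  plan:
    - [[0, 0, 0.1], [0, 0, 0]]
    - [[0, 0, 0.25], [0, 0, 0]]
    - [[0, 0, 0.45], [0, 0, 0]]
    - [[0, 0, 0.45], [0, 0, 0]]

```text
time_s: 31.6
tcp_pos: [0.6017, -0.2069, 0.1731]
orientation: [0.006, 0.005, 1.0, -0.003]
ft_force: [1.3, -0.4, -1.7]
grip_width: 0.0248
```

```bash
python3 held.py
```

```text
31.6 [ 0.601671   -0.20691369  0.17310904] 0.02483241351187758 [ 1.27800001 -0.37508741 -1.70838926]
held 9828 [[-0.0358, -0.0122, 0.0093], [-0.0073, -0.0001, 0.024], [0.0329, 0.012, 0.0253]]
```

Request:
send_rows:
  plan:
    - [[0.01, 0.2, 0], [0, 0, -0.05]]
    - [[0.03, 0.4, 0], [0, 0, -0.1]]
    - [[0.03, 0.6, 0], [0, 0, -0.147]]
    - [[0.03, 0.8, 0], [0, 0, -0.147]]
    - [[0.03, 0.95, 0], [0, 0, -0.147]]

```text
time_s: 32.28
tcp_pos: [0.605, 0.0824, 0.1631]
orientation: [-0.002, 0.043, 0.999, 0.0]
ft_force: [0.5, -0.8, -0.8]
grip_width: 0.0251
```

Request:
send_rows:
  plan:
    - [[0.005, 0.17, 0], [0, 0, 0]]
    - [[0.005, 0.4, 0], [0, 0, 0]]
    - [[0.005, 0.4, -0.15], [0, 0, 0]]
    - [[0.005, 0.4, -0.3], [0, 0, 0]]
    - [[0.005, 0.4, -0.45], [0, 0, 0]]
    - [[0.005, 0.4, -0.52], [0, 0, 0]]
    - [[0.005, 0.4, -0.52], [0, 0, 0]]
    - [[0.005, 0.4, -0.52], [0, 0, 0]]

```text
time_s: 33.28
tcp_pos: [0.6085, 0.1998, 0.0096]
orientation: [0.0, 0.043, 0.999, 0.0]
ft_force: [-0.3, -0.5, -1.3]
grip_width: 0.0249
```

Request:
send_rows:
  plan:
    - [[0, 0, 0], [0, 0, 0]]
    - [[0, 0, 0], [0, 0, 0]]
    - [[0, 0, 0], [0, 0, 0]]
  hand: -0.15

```text
time_s: 33.65
tcp_pos: [0.6088, 0.2, 0.0101]
orientation: [0.0, 0.043, 0.999, 0.0]
ft_force: [-0.4, -0.5, -0.4]
grip_width: 0.0362
```

Request:
send_rows:
  plan:
    - [[0, 0, 0.15], [0, 0, 0]]
    - [[0, 0, 0.35], [0, 0, 0]]
    - [[0, 0, 0.5], [0, 0, 0]]
    - [[0, -0.2, 0.6], [0, 0, 0]]
    - [[-0.2, -0.4, 0.7], [0, 0, 0.15]]
    - [[-0.3, -0.6, 0.8], [0, 0, 0.15]]
    - [[-0.3, -0.6, 0.9], [0, 0, 0.15]]
    - [[-0.3, -0.6, 0.9], [0, 0, 0.15]]

```text
time_s: 34.65
tcp_pos: [0.5197, 0.0177, 0.2848]
orientation: [0.004, 0.006, 1.0, -0.001]
ft_force: [-0.2, 0.6, 0.0]
grip_width: 0.0361
```

```bash
python3 tray.py
```

```text
34.65 [0.51967727 0.01766422 0.28475176] [ 4.35157307e-03  5.51008191e-03  9.99975060e-01 -7.62630876e-04] 0.03609404286764717
1453 [[0.5729, 0.1844, 0.0271], [0.6056, 0.1983, 0.0298], [0.6413, 0.2122, 0.0316]]
1521 [[0.5774, 0.231, 0.0269], [0.6104, 0.2441, 0.0298], [0.6461, 0.2581, 0.0316]]
3507 [[0.5803, 0.2802, 0.0266], [0.6173, 0.3046, 0.0298], [0.6519, 0.3497, 0.0316]]
(None, np.int64(0))
```

View pics/wt.png

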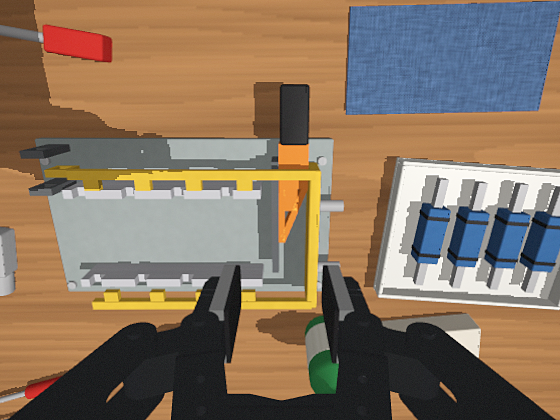

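All four cartridges lie in the tray, and the wedge handle is at (294,113). Next I'll measure the handle and the rod.

Run:
```python
from st import *
f=load('wt'); P=cloud(f); z=P[...,2]; b=np.zeros(z.shape,bool); b[75:160,265:325]=1
k=b&(z>.050)&(z<.062)&(P[...,0]<.497); r=cv2.minAreaRect(P[k][:,:2].astype(np.float32)); print(k.sum(),np.median(z[k]),r,w2c(r[0]))
b[:]=0; b[10:75,20:125]=1
k=b&(mask(f,'red')>0)&(z>.02)&(z<.032); k=cv2.erode(k.astype(np.uint8),np.ones((3,3)))>0; r=cv2.minAreaRect(P[k][:,:2].astype(np.float32)); print('rod',k.sum(),np.median(z[k]),r)
print('catch',catch(f))
```

```text
1799 0.05510282333191996 ((0.4623306393623352, 0.03109166771173477), (0.029836924746632576, 0.058908749371767044), 89.33314514160156) [-0.1389038   0.12130477]
rod 1411 0.02564547079131282 ((0.391068696975708, -0.19437775015830994), (0.05870991200208664, 0.023233916610479355), 80.34195709228516)
catch (np.float64(0.020569009494140256), np.int64(1002))
```

Request:
send_rows:
  plan:
    - [[-0.191, 0.045, 0], [0, 0, 0]]
    - [[-0.191, 0.045, -0.2], [0, 0, 0]]
    - [[-0.191, 0.045, -0.4], [0, 0, 0]]
    - [[-0.191, 0.045, -0.6], [0, 0, 0]]
    - [[-0.191, 0.045, -0.75], [0, 0, 0]]
    - [[-0.191, 0.045, -0.865], [0, 0, 0]]
    - [[-0.191, 0.045, -0.865], [0, 0, 0]]
    - [[-0.191, 0.045, -0.865], [0, 0, 0]]
  hand: 0.3

```text
time_s: 35.75
tcp_pos: [0.4615, 0.0339, 0.0206]
orientation: [-0.0, 0.004, 1.0, 0.0]
ft_force: [0.7, 0.7, 0.3]
grip_width: 0.0551
```

Request:
send_rows:
  plan:
    - [[0, 0, 0], [0, 0, 0]]
    - [[0, 0, 0], [0, 0, 0]]
    - [[0, 0, 0], [0, 0, 0]]
    - [[0, 0, 0], [0, 0, 0]]
    - [[0, 0, 0], [0, 0, 0]]
  hand: -1
  newtons: 90

```text
time_s: 36.38
tcp_pos: [0.4625, 0.0329, 0.022]
orientation: [0.001, 0.004, 1.0, -0.0]
ft_force: [-3.0, -2.2, 5.1]
grip_width: 0.029
```

Request:
send_rows:
  plan:
    - [[-0.03, 0, 0.003], [0, 0, 0]]
    - [[-0.07, 0, 0.003], [0, 0, 0]]
    - [[-0.11, 0.001, 0.003], [0, 0, 0]]
    - [[-0.15, 0.001, 0.003], [0, 0, 0]]
    - [[-0.19, 0.002, 0.003], [0, 0, 0]]
    - [[-0.23, 0.002, 0.003], [0, 0, 0]]
    - [[-0.27, 0.003, 0.003], [0, 0, 0]]
    - [[-0.31, 0.004, 0.003], [0, 0, 0]]
    - [[-0.35, 0.004, 0.003], [0, 0, 0]]
    - [[-0.4, 0.005, 0.003], [0, 0, 0]]
    - [[-0.4, 0.005, 0.003], [0, 0, 0]]

```text
time_s: 37.75
tcp_pos: [0.3397, 0.0353, 0.0206]
orientation: [-0.0, 0.004, 1.0, 0.0]
ft_force: [0.5, 1.2, -1.8]
grip_width: 0.029
```

Run:
```python
from st import *
s=ctrl.state(); t=s['tcp_pos']; print(s['time_s'],t,w2c(t),s['ft_force'],s['grip_width'])
g=grab('top');print(catch(g)); P=C(g); k=(mask(g,'orange')>0)&(P[...,0]>-.3)&(P[...,0]<0)&(P[...,1]>.08)&(P[...,1]<.17); p=P[k]; print(k.sum(),np.percentile(p,[1,50,99],axis=0).round(4).tolist())
```

```text
37.75 [0.33972384 0.03526258 0.02060122] [-0.26154409  0.12433496] [ 0.49207959  1.15835986 -1.82403941] 0.028955049331708692
(np.float64(0.0016596065958241896), np.int64(122))
231 [[-0.2078, 0.1096, 0.0263], [-0.1772, 0.1221, 0.0385], [-0.1188, 0.1411, 0.0453]]
```

Request:
send_rows:
  plan:
    - [[0, 0, 0.15], [0, 0, 0]]
    - [[0, 0, 0.3], [0, 0, 0]]
    - [[0.07, 0.22, 0.3], [0, 0, -1]]
    - [[0.07, 0.22, 0.3], [0, 0, -1]]
    - [[0.07, 0.22, 0.3], [0, 0, -1]]
    - [[0.07, 0.22, 0.3], [0, 0, -1]]

```text
time_s: 38.55
tcp_pos: [0.3625, 0.1013, 0.1111]
orientation: [0.0, 0.262, 0.965, 0.0]
ft_force: [-0.0, -0.1, -1.1]
grip_width: 0.029
```

Request:
send_rows:
  plan:
    - [[0.1, 0.27, 0], [0, 0, -1]]
    - [[0.1, 0.27, 0], [0, 0, -1]]
    - [[0.1, 0.27, 0], [0, 0, -1]]
    - [[0.1, 0.27, 0], [0, 0, -1]]

```text
time_s: 39.05
tcp_pos: [0.3922, 0.182, 0.1108]
orientation: [-0.0, 0.501, 0.865, -0.0]
ft_force: [-0.3, 0.2, -1.6]
grip_width: 0.0291
```

Request:
send_rows:
  plan:
    - [[0.1, 0.22, 0], [0, 0, -0.87]]
    - [[0.1, 0.22, 0], [0, 0, -0.87]]
    - [[0.1, 0.22, 0], [0, 0, -0.87]]
    - [[0.1, 0.22, 0], [0, 0, -0.87]]
    - [[0.1, 0.22, 0], [0, 0, -0.87]]

```text
time_s: 39.67
tcp_pos: [0.4222, 0.2474, 0.111]
orientation: [0.0, 0.684, 0.729, 0.0]
ft_force: [-0.6, -0.3, -1.5]
grip_width: 0.0287
```

Run:
```python
from h import *
s=ctrl.state(); t=s['tcp_pos']; print(s['time_s'],t,s['orientation'],s['grip_width'])
f=grab('wrist'); np.savez('w6.npz',**f); D=cloud(f)-t
for v in range(215,395,20): print(v,[D[v,u].round(3).tolist() for u in (250,280,312)])
```

```text
39.675 [0.42219    0.24741275 0.11100526] [1.53790765e-05 6.84256390e-01 7.29241518e-01 4.17549908e-05] 0.028727604677650453
215 [[-0.023, -0.007, -0.108], [-0.0, -0.006, -0.108], [0.024, -0.005, -0.109]]
235 [[-0.014, 0.028, 0.016], [-0.002, 0.029, 0.015], [0.01, 0.03, 0.015]]
255 [[-0.012, 0.027, 0.031], [-0.002, 0.028, 0.032], [0.009, 0.029, 0.031]]
275 [[-0.012, 0.021, 0.033], [-0.002, 0.021, 0.032], [0.009, 0.022, 0.033]]
295 [[-0.012, 0.012, 0.032], [-0.001, 0.013, 0.033], [0.01, 0.014, 0.033]]
315 [[-0.011, 0.005, 0.033], [-0.001, 0.006, 0.034], [0.011, 0.006, 0.033]]
335 [[-0.011, -0.005, 0.032], [-0.0, -0.003, 0.033], [0.012, -0.003, 0.032]]
355 [[-0.011, -0.013, 0.033], [0.0, -0.012, 0.034], [0.012, -0.011, 0.033]]
375 [[-0.01, -0.021, 0.034], [0.001, -0.02, 0.034], [0.013, -0.019, 0.034]]
```

Request:
send_rows:
  plan:
    - [[0, 0, -0.15], [0, 0, 0]]
    - [[0, 0, -0.28], [0, 0, 0]]
    - [[0, 0, -0.318], [0, 0, 0]]
    - [[0, 0, -0.318], [0, 0, 0]]
    - [[0, 0, -0.318], [0, 0, 0]]

```text
time_s: 40.35
tcp_pos: [0.423, 0.2481, 0.0166]
orientation: [0.0, 0.685, 0.728, 0.001]
ft_force: [0.5, 0.0, -3.1]
grip_width: 0.0288
```

Request:
send_rows:
  plan:
    - [[0, 0, 0], [0, 0, 0]]
    - [[0, 0, 0], [0, 0, 0]]
    - [[0, 0, 0], [0, 0, 0]]
    - [[0, 0, 0], [0, 0, 0]]
  hand: 0.3

```text
time_s: 40.85
tcp_pos: [0.4222, 0.2479, 0.0157]
orientation: [0.0, 0.685, 0.728, 0.0]
ft_force: [0.5, 0.3, -0.4]
grip_width: 0.0555
```

Request:
send_rows:
  plan:
    - [[0, 0, 0.15], [0, 0, 0]]
    - [[0, 0, 0.35], [0, 0, 0]]
    - [[0, 0, 0.55], [0, 0, 0]]
    - [[0, -0.2, 0.7], [0, 0, 0]]
    - [[0, -0.2, 0.7], [0, 0, 0]]

```text
time_s: 41.48
tcp_pos: [0.4238, 0.1868, 0.2291]
orientation: [0.002, 0.686, 0.728, 0.002]
ft_force: [0.2, 0.5, -1.7]
grip_width: 0.0556
```

Run:
```python
from h import *
s=ctrl.state(); t=s['tcp_pos']; print(s['time_s'],t,s['orientation'],s['joint_pos'])
f=grab('wrist'); np.savez('w7.npz',**f); cv2.imwrite('pics/w7.png',f['img'])
P=cloud(f); k=(P[...,2]>.04)&(P[...,2]<.055)&(abs(P[...,0]-.42)<.06)&(abs(P[...,1]-.25)<.06); print(k.sum(),np.median(P[k],0)); print(cv2.minAreaRect(P[k][:,:2].astype(np.float32)))
k=(mask(f,'orange')>0)&(P[...,2]<.05); print(np.percentile(P[k],[2,50,98],axis=0).round(4).tolist())
```

```text
41.475 [0.4237658  0.18680375 0.22905141] [0.00184959 0.68604377 0.72755402 0.00238202] [ 2.45044413e-01 -1.80943016e-01  1.93821812e+00 -5.55503933e-04
  1.37831068e+00  1.86435978e-01]
2329 [0.42356682 0.24779797 0.04722596]
((0.4236985445022583, 0.24615731835365295), (0.030003070831298828, 0.05970650538802147), 3.3736798763275146)
[[0.4116, 0.1129, 0.0267], [0.4251, 0.1736, 0.0285], [0.4414, 0.2068, 0.0299]]
```

Request:
send_rows:
  plan:
    - [[-0.02, -0.2, 0], [0, 0, -0.2]]
    - [[-0.04, -0.4, 0], [0, 0, -0.435]]
    - [[-0.06, -0.6, 0], [0, 0, -0.435]]
    - [[-0.08, -0.8, 0], [0, 0, -0.435]]
    - [[-0.08, -0.96, 0], [0, 0, -0.435]]
    - [[-0.08, -0.96, 0], [0, 0, -0.435]]
    - [[-0.08, -0.96, 0], [0, 0, -0.435]]

```text
time_s: 42.4
tcp_pos: [0.3977, -0.0991, 0.2242]
orientation: [-0.001, 0.764, 0.645, -0.0]
ft_force: [-0.2, 0.3, -0.1]
grip_width: 0.056
```

```bash
cat > rod.py <<'E'
from st import *
f=grab('wrist'); np.savez('w8.npz',**f); cv2.imwrite('pics/w8.png',f['img'])
s=ctrl.state(); t=s['tcp_pos']; print(s['time_s'],t,s['orientation'])
P=cloud(f); z=P[...,2]; k=((mask(f,'red')>0)&(z>.022)&(z<.03)&(abs(P[...,0]-.4)<.12)&(abs(P[...,1]+.19)<.1)).astype(np.uint8); k=cv2.erode(k,np.ones((3,3)))>0
r=cv2.minAreaRect(P[k][:,:2].astype(np.float32)); print('handle',k.sum(),np.median(z[k]),r)
c=np.array(r[0]); k=(z>.008)&(z<.021)&(np.hypot(P[...,0]-c[0],P[...,1]-c[1])<.16)&(np.hypot(P[...,0]-c[0],P[...,1]-c[1])>.045)&(P[...,1]<c[1])
p=P[k]; vx,vy,x,y=cv2.fitLine(p[:,:2].astype(np.float32),cv2.DIST_HUBER,0,.01,.01).ravel(); print('shaft',k.sum(),np.degrees(np.arctan2(vy,vx)),'dist of c',(c-[x,y])@[-vy,vx], 'far',np.hypot(*(p[:,:2]-c).T).max())
E
python3 rod.py
```

```text
42.45 [ 0.39783734 -0.09877323  0.22449567] [-1.16727169e-03  7.63535944e-01  6.45764253e-01 -1.67763331e-04]
handle 1011 0.02554971490914597 ((0.39126601815223694, -0.19444818794727325), (0.0570499561727047, 0.02217944525182247), 80.33621215820312)
shaft 2043 25.46352 dist of c 0.07243475328754734 far 0.1490426226464402
```

View pics/w8.png

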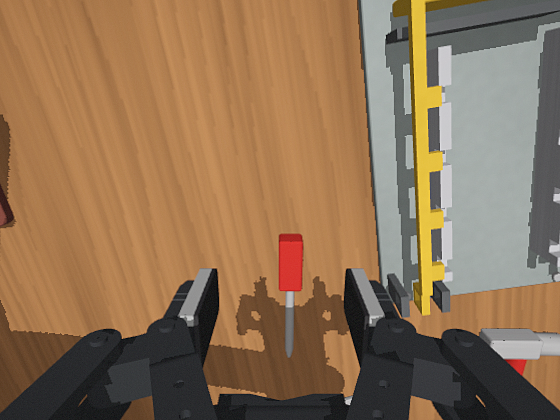

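The rod handle is at (290,262) with the shaft down to (290,357). It matches the first measurement: centre (0.391,-0.194), pointing -99.7°.

Request:
send_rows:
  plan:
    - [[-0.022, -0.15, 0], [0, 0, 0]]
    - [[-0.022, -0.319, -0.1], [0, 0, 0]]
    - [[-0.022, -0.319, -0.3], [0, 0, 0]]
    - [[-0.022, -0.319, -0.5], [0, 0, 0]]
    - [[-0.022, -0.319, -0.65], [0, 0, 0]]
    - [[-0.022, -0.319, -0.722], [0, 0, 0]]
    - [[-0.022, -0.319, -0.722], [0, 0, 0]]
    - [[-0.022, -0.319, -0.722], [0, 0, 0]]

```text
time_s: 43.45
tcp_pos: [0.3926, -0.1954, 0.0099]
orientation: [0.001, 0.763, 0.646, 0.0]
ft_force: [-0.1, 0.7, 0.5]
grip_width: 0.0557
```

Request:
send_rows:
  plan:
    - [[0, 0, 0], [0, 0, 0]]
    - [[0, 0, 0], [0, 0, 0]]
    - [[0, 0, 0], [0, 0, 0]]
    - [[0, 0, 0], [0, 0, 0]]
    - [[0, 0, 0], [0, 0, 0]]
  hand: -1
  newtons: 70

```text
time_s: 44.08
tcp_pos: [0.3927, -0.1964, 0.0105]
orientation: [0.001, 0.764, 0.645, 0.0]
ft_force: [-0.4, 2.0, 6.8]
grip_width: 0.0243
```

Request:
send_rows:
  plan:
    - [[0, 0, 0.15], [0, 0, 0]]
    - [[0, 0, 0.35], [0, 0, 0]]
    - [[-0.07, 0, 0.5], [0, 0, 1]]
    - [[-0.07, 0, 0.5], [0, 0, 1]]
    - [[-0.07, 0, 0.5], [0, 0, 1]]
    - [[-0.07, 0, 0.5], [0, 0, 1]]

```text
time_s: 44.82
tcp_pos: [0.3705, -0.1959, 0.1595]
orientation: [0.001, 0.571, 0.821, -0.0]
ft_force: [-0.3, -0.2, -1.3]
grip_width: 0.024
```

Request:
send_rows:
  plan:
    - [[-0.05, -0.07, 0], [0, 0, 1]]
    - [[-0.05, -0.07, 0], [0, 0, 1]]
    - [[-0.05, -0.07, 0], [0, 0, 1]]
    - [[-0.05, -0.07, 0], [0, 0, 1]]

```text
time_s: 45.32
tcp_pos: [0.3554, -0.2168, 0.1589]
orientation: [-0.0, 0.341, 0.94, 0.0]
ft_force: [1.4, 0.6, -1.3]
grip_width: 0.0239
```

Request:
send_rows:
  plan:
    - [[0, -0.07, 0], [0, 0, 1]]
    - [[0, -0.07, 0], [0, 0, 1]]
    - [[0, -0.07, 0], [0, 0, 1]]
    - [[0, -0.07, 0], [0, 0, 1]]

```text
time_s: 45.82
tcp_pos: [0.3555, -0.2377, 0.1589]
orientation: [-0.0, 0.086, 0.996, 0.0]
ft_force: [-0.6, 0.2, -1.0]
grip_width: 0.0243
```

Request:
send_rows:
  plan:
    - [[0, -0.01, 0], [0, 0, 0.3]]
    - [[0, -0.01, 0], [0, 0, 0.3]]
    - [[0, -0.01, 0], [0, 0, 0.3]]

```text
time_s: 46.2
tcp_pos: [0.3555, -0.2407, 0.159]
orientation: [-0.0, 0.008, 1.0, 0.0]
ft_force: [-0.1, 0.7, -1.8]
grip_width: 0.0239
```

Run:
```python
from st import *
s=ctrl.state(); t=s['tcp_pos']; print(s['time_s'],t,w2c(t),s['orientation'],s['joint_pos'],s['grip_width'])
f=grab('wrist'); np.savez('w9.npz',**f); cv2.imwrite('pics/w9.png',f['img']); P=cloud(f)-t
k=(mask(f,'red')>0)&(np.abs(P).max(2)<.06); p=P[k]; print('handle',k.sum(),np.percentile(p,[1,50,99],axis=0).round(4).tolist())
tp=p[p[:,2]>np.percentile(p[:,2],95)-.003]; print('top',len(tp),tp.mean(0),cv2.minAreaRect(tp[:,:2].astype(np.float32)), np.linalg.lstsq(np.c_[tp[:,:2],np.ones(len(tp))],tp[:,2],rcond=None)[0])
```

```text
46.2 [ 0.3555254  -0.24065594  0.15899355] [-0.2431765  -0.15142464] [-1.12966753e-05  7.93397021e-03  9.99968525e-01  3.93998401e-05] [-7.79207347e-01 -1.99308900e-01  2.08937081e+00  4.29205520e-05
  1.25160187e+00 -2.33414904e+00] 0.023929928672090824
handle 8500 [[-0.0311, -0.0124, -0.0045], [-0.0085, -0.0002, 0.0146], [0.0264, 0.0119, 0.016]]
top 7483 [-0.0036877  -0.00021025  0.0146348 ] ((-0.001353967934846878, -0.00027316343039274216), (0.025426067411899567, 0.06030482426285744), 89.069580078125) [ 0.0014345  -0.00247788  0.01463957]
```

Request:
send_rows:
  plan:
    - [[-0.018, 0.006, -0.15], [0, 0, 0.013]]
    - [[-0.018, 0.006, -0.3], [0, 0, 0.013]]
    - [[-0.018, 0.006, -0.377], [0, 0, 0.013]]
    - [[-0.018, 0.006, -0.377], [0, 0, 0.013]]
    - [[-0.018, 0.006, -0.377], [0, 0, 0.013]]

```text
time_s: 46.88
tcp_pos: [0.3508, -0.2396, 0.0469]
orientation: [0.001, 0.002, 1.0, -0.001]
ft_force: [0.5, -0.7, -0.4]
grip_width: 0.0244
```

Run:
```python
from st import *
s=ctrl.state(); t=s['tcp_pos']; print(s['time_s'],t,w2c(t),s['orientation'])
for n in ('w3','w4','wt','w8'):
    f=load(n); Q=C(f)
    for x in (-.1,-.08,-.06):
        k=(abs(Q[...,0]-x)<.007)&(abs(Q[...,1]+.15)<.025)&(Q[...,2]>.054)&(Q[...,2]<.068)
        if k.sum()>10: q=Q[k]; print(n,x,k.sum(),'x',np.percentile(q[:,0],[3,97]).round(4),'y',np.percentile(q[:,1],[2,98]).round(4),'z',np.median(q[:,2]).round(4))
for n in('top','scene'):
    g=grab(n); np.savez(n+'3.npz',**g); Q=C(g)
    k=(mask(g,'red')>0)&(abs(Q[...,1]+.15)<.04)&(abs(Q[...,0]+.25)<.06)&(Q[...,2]<.09)
    if k.sum(): print(n,'red',k.sum(),np.percentile(Q[k],[2,50,98],axis=0).round(4).tolist())
    k=(abs(Q[...,1]+.15)<.02)&(Q[...,0]>-.212)&(Q[...,0]<-.12)&(Q[...,2]>.03)&(Q[...,2]<.065)
    if k.sum(): print(n,'shaft',k.sum(),np.percentile(Q[k],[2,50,98],axis=0).round(4).tolist())
g=load('scene3'); u,v=proj(g,[[.49,-.24,.045]])[0].astype(int); print(u,v); cv2.imwrite('pics/s3.png',cv2.resize(g['img'][max(v-60,0):v+60,max(u-80,0):u+80],None,fx=5,fy=5,interpolation=cv2.INTER_CUBIC))
```

```text
46.875 [ 0.35078052 -0.23958388  0.0469433 ] [-0.24793115 -0.15039676] [ 5.23596767e-04  2.43811684e-03  9.99996759e-01 -5.12678968e-04]
w3 -0.1 216 x [-0.1037 -0.0959] y [-0.1606 -0.1375] z 0.0597
w3 -0.08 311 x [-0.0838 -0.0743] y [-0.1606 -0.1254] z 0.0603
w3 -0.06 197 x [-0.064  -0.0565] y [-0.1609 -0.1379] z 0.0594
w4 -0.1 243 x [-0.1036 -0.0962] y [-0.1613 -0.1376] z 0.0596
w4 -0.08 143 x [-0.0839 -0.0762] y [-0.1407 -0.1257] z 0.0596
w4 -0.06 230 x [-0.064  -0.0564] y [-0.1614 -0.1379] z 0.0594
wt -0.1 235 x [-0.1038 -0.0959] y [-0.1609 -0.1375] z 0.0595
wt -0.08 141 x [-0.084  -0.0758] y [-0.1408 -0.1252] z 0.0595
wt -0.06 226 x [-0.0641 -0.056 ] y [-0.1611 -0.1377] z 0.0595
w8 -0.1 231 x [-0.1038 -0.096 ] y [-0.1612 -0.1368] z 0.0595
w8 -0.08 352 x [-0.084  -0.0743] y [-0.1613 -0.1255] z 0.0602
w8 -0.06 242 x [-0.0642 -0.0566] y [-0.1616 -0.1367] z 0.0595
top red 1 [[-0.2225, -0.1361, 0.0443], [-0.2225, -0.1361, 0.0443], [-0.2225, -0.1361, 0.0443]]
top shaft 85 [[-0.2077, -0.1531, 0.0468], [-0.1655, -0.148, 0.0524], [-0.1278, -0.1442, 0.0583]]
scene red 103 [[-0.2549, -0.1636, 0.0419], [-0.2299, -0.1451, 0.0618], [-0.2186, -0.135, 0.0656]]
scene shaft 106 [[-0.2105, -0.1535, 0.0466], [-0.1669, -0.1474, 0.053], [-0.125, -0.1436, 0.057]]
252 141
```

View pics/s3.png

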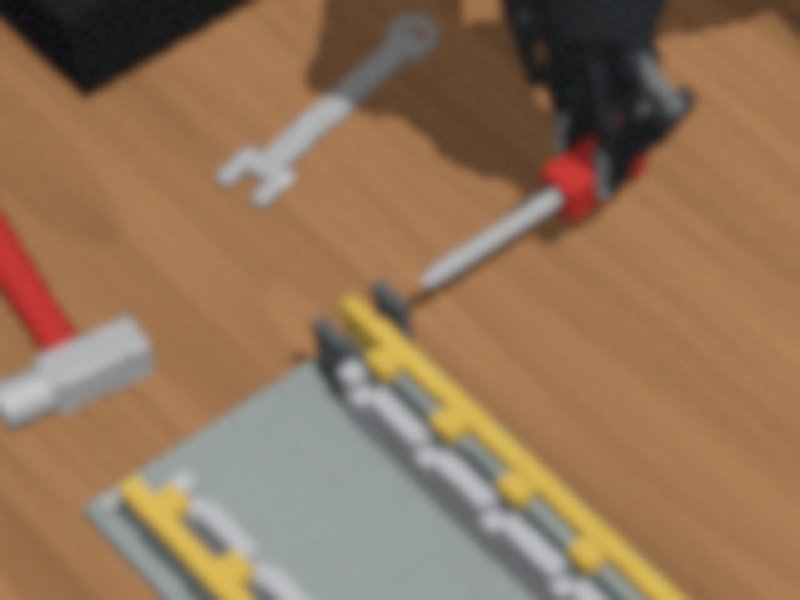

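Request:
send_rows:
  plan:
    - [[0.03, 0.002, -0.003], [0, 0, 0]]
    - [[0.06, 0.002, -0.003], [0, 0, 0]]
    - [[0.09, 0.001, -0.003], [0, 0, 0]]
    - [[0.12, 0.001, -0.003], [0, 0, 0]]
    - [[0.15, 0.001, -0.003], [0, 0, 0]]
    - [[0.15, 0.001, -0.003], [0, 0, 0]]

```text
time_s: 47.72
tcp_pos: [0.3958, -0.2387, 0.045]
orientation: [0.0, 0.001, 1.0, -0.0]
ft_force: [1.0, -0.1, -1.3]
grip_width: 0.0247
```

```bash
cat > p.py <<'E'
from st import *
s=ctrl.state(); t=s['tcp_pos']; print(s['time_s'],t,w2c(t),s['orientation'],s['ft_force'],s['ft_torque'])
f=grab('wrist'); P=cloud(f)-t; k=(mask(f,'red')>0)&(np.abs(P).max(2)<.06); p=P[k]; print('handle',k.sum(),np.percentile(p,[1,50,99],axis=0).round(4).tolist()); print(catch(grab('top')))
E
python3 p.py
```

```text
47.725 [ 0.39578045 -0.23870335  0.04499735] [-0.20294136 -0.14909766] [ 5.23765733e-05  1.49374777e-03  9.99998882e-01 -4.11463361e-05] [ 1.03477261 -0.07459577 -1.32450698] [-0.00941618  0.06065633 -0.03068319]
handle 8509 [[-0.0311, -0.0125, -0.0046], [-0.0087, -0.0003, 0.0146], [0.0264, 0.0119, 0.016]]
(np.float64(0.0017225119232398278), np.int64(121))
```

Request:
send_rows:
  plan:
    - [[0.03, 0, 0.002], [0, 0, -0.01]]
    - [[0.06, -0.001, 0.002], [0, 0, -0.01]]
    - [[0.09, -0.001, 0.002], [0, 0, -0.01]]
    - [[0.12, -0.001, 0.002], [0, 0, -0.01]]
    - [[0.15, -0.002, 0.002], [0, 0, -0.01]]
    - [[0.18, -0.002, 0.002], [0, 0, -0.01]]
    - [[0.21, -0.002, 0.002], [0, 0, -0.01]]
    - [[0.225, -0.002, 0.002], [0, 0, -0.01]]
    - [[0.235, -0.002, 0.002], [0, 0, -0.01]]
    - [[0.24, -0.002, 0.002], [0, 0, -0.01]]

```text
time_s: 49.08
tcp_pos: [0.4657, -0.2392, 0.0454]
orientation: [-0.002, 0.004, 1.0, 0.0]
ft_force: [-9.7, 0.1, 4.6]
grip_width: 0.0244
```

```bash
python3 p.py
```

```text
49.075 [ 0.46572748 -0.23919186  0.04535821] [-0.13299281 -0.14893547] [-1.69637047e-03  4.31465275e-03  9.99989218e-01  2.63735019e-04] [-9.71416098  0.14085715  4.5867923 ] [-0.09525462  1.4402464  -0.02153704]
handle 8582 [[-0.0312, -0.0125, -0.0047], [-0.0082, -0.0003, 0.0145], [0.0269, 0.012, 0.0161]]
(np.float64(0.0016516943804229661), np.int64(123))
```

Request:
send_rows:
  plan:
    - [[-0.008, 0, 0], [0, 0, 0]]
    - [[-0.008, 0, 0], [0, 0, 0]]

```text
time_s: 49.42
tcp_pos: [0.4647, -0.2393, 0.0456]
orientation: [0.0, 0.005, 1.0, -0.0]
ft_force: [0.4, -0.4, -0.7]
grip_width: 0.0244
```

Request:
send_rows:
  plan:
    - [[0, 0, 0], [0, 0, 0]]
    - [[0, 0, 0], [0, 0, 0]]
    - [[0, 0, 0], [0, 0, 0]]
    - [[0, 0, 0], [0, 0, 0]]
  hand: 0.2

```text
time_s: 49.92
tcp_pos: [0.4648, -0.2393, 0.0456]
orientation: [0.0, 0.004, 1.0, -0.0]
ft_force: [-1.3, 0.5, 0.7]
grip_width: 0.0515
```

Request:
send_rows:
  plan:
    - [[0, 0, 0.08], [0, 0, 0]]
    - [[0, 0, 0.2], [0, 0, 0]]
    - [[0, 0, 0.4], [0, 0, 0]]
    - [[0.1, 0.1, 0.6], [0, 0, 0]]
    - [[0.2, 0.3, 0.75], [0, 0, 0]]
    - [[0.3, 0.4, 0.8], [0, 0, 0]]
    - [[0.3, 0.4, 0.8], [0, 0, 0]]
    - [[0.3, 0.4, 0.8], [0, 0, 0]]

```text
time_s: 50.92
tcp_pos: [0.5546, -0.119, 0.2851]
orientation: [-0.0, 0.004, 1.0, -0.0]
ft_force: [-0.6, -0.4, 0.2]
grip_width: 0.0511
```

Run:
```python
from st import *
s=ctrl.state(); t=s['tcp_pos']; print(s['time_s'],t,s['ft_force'])
f=grab('wrist'); np.savez('w10.npz',**f); cv2.imwrite('pics/w10.png',f['img']); Q=C(f); print('catch wrist',catch(f))
k=(mask(f,'red')>0)&(abs(Q[...,1]+.15)<.05)&(Q[...,0]<-.09)&(Q[...,0]>-.2)&(Q[...,2]>.03)&(Q[...,2]<.08); tp=k&(Q[...,2]>.057)
print('handle',k.sum(),np.percentile(Q[k],[1,50,99],axis=0).round(4).tolist(),cv2.minAreaRect(Q[tp][:,:2].astype(np.float32)))
for x in (-.09,-.07,-.045):
    b=(abs(Q[...,0]-x)<.004)&(abs(Q[...,1]+.15)<.012)&(Q[...,2]>.045)&(Q[...,2]<.057); print(x,b.sum(),np.median(Q[b],0).round(4) if b.sum() else '')
g=grab('top'); cv2.imwrite('pics/top9.png',g['img']); P=cloud(g); print('catch',catch(g))
k=(mask(g,'orange')>0)&(abs(P[...,0]-.42)<.06)&(abs(P[...,1]-.17)<.12); print('wedge',np.percentile(P[k],[2,50,98],axis=0).round(3).tolist())
k=(mask(g,'blue')>0)&(abs(P[...,0]-.615)<.09)&(abs(P[...,1]-.27)<.12)&(P[...,2]>.02); print('carts',k.sum(),np.percentile(P[k],[2,98],axis=0).round(3).tolist())
```

```text
50.925 [ 0.55458441 -0.11901272  0.28512483] [-0.5859977  -0.37332881  0.23534418]
catch wrist (np.float64(-0.0021355672871271464), np.int64(1369))
handle 1966 [[-0.1647, -0.1616, 0.0341], [-0.1365, -0.1465, 0.0545], [-0.1064, -0.1367, 0.0585]] ((-0.12110120058059692, -0.15007805824279785), (0.029035428538918495, 0.02416524663567543), 5.279304504394531)
-0.09 76 [-0.0896 -0.1487  0.0505]
-0.07 73 [-0.0699 -0.1485  0.0526]
-0.045 71 [-0.0448 -0.1488  0.0546]
catch (np.float64(0.0017046573807358717), np.int64(120))
wedge [[0.412, 0.11, 0.022], [0.425, 0.17, 0.029], [0.443, 0.207, 0.034]]
carts 602 [[0.578, 0.189, 0.024], [0.652, 0.351, 0.037]]
```

View pics/w10.png

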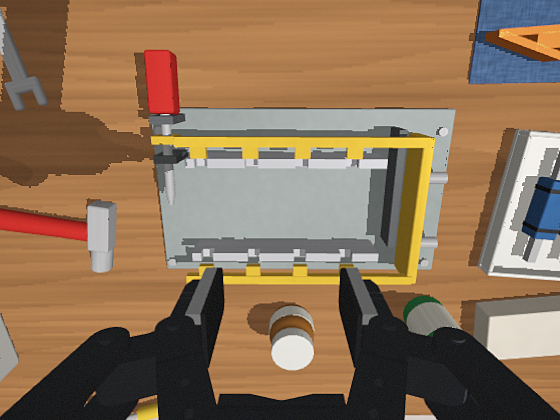

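View pics/top9.png

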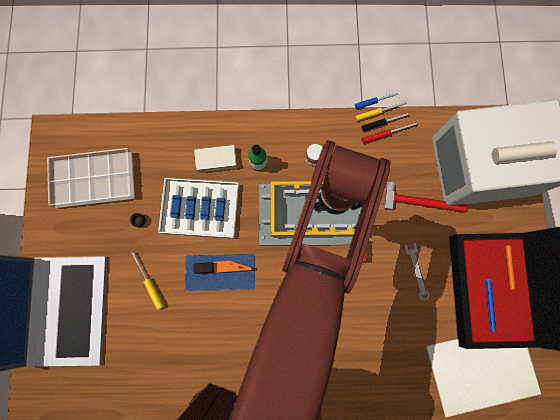

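The red handle sits at (162,82) against the first plate, with the shaft through all three plates. The wedge is on the mat, the four cartridges are in the tray, and the bystanders look unmoved. Handing in.

```bash
python3 -c "
from cell import ctrl
print(ctrl.job_done())"
```

```text
the job is handed in; nothing more can be done
None
```

The whole job is done and handed in after about 51 s of robot time. No verdict was reported, so what follows rests on my own last checks.

**What was done:** I drove the wedge into the lane, and it held the catch about 20 mm open by itself. I lifted all four cartridges (all were present) into the tray and drew the wedge out, so the catch snapped shut. I then laid the wedge back on the mat and pushed the rod through the three eyes until its handle met the first plate, felt as about 10 N at the wrist.

**Last checks:**
- **Cartridges:** all four lie flat in the tray, their top faces at about 30 mm.
- **Catch:** shut. The top camera gives the same reading as at the start. The absolute readings disagree by camera, +1.7 mm from the top and -2.1 mm from the wrist, both within the 3 mm limit.
- **Wedge:** flat on the mat, its middle well inside the edges.
- **Rod:** the handle's centre is about 31 mm before the first plate's near face, which means contact. It droops about 5° in the loose eyes (limit 0.2 rad, about 11°). By estimate the tip is at about z = 53 mm (limit 60).
- **Bystanders:** they look unmoved in the top picture; I did not measure them. The jar is partly hidden by the arm there.

Nothing failed on the way. I saw no sign of the wedge or rod being knocked, nor of any grip slip that mattered.

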